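# Tare the weighing cup, then weigh the oil bottle

### The arm

A 7-joint arm with a two-finger parallel gripper is mounted at the origin on a cart in front of the work surface, level with it; the furniture and walls round the work are solid. World frame = base frame: x ahead of the robot, y to its left, z up, the work surface at z = 0. Lengths are in mm, angles in rad, forces in N, time in s.
With the tool pointing down it reaches from about 400 to 875 mm from the base axis. Payload 4.4 kg.
Tool frame: the origin (TCP) lies midway between the tips of the shut fingers; the grasp point (between the pads) lies 19 mm behind it; z points along the fingers, y is the line along which they close (so a half turn about z gives the same grasp; the last joint's range is limited). The gripper opens to 85 mm and grips with 20 to 120 N. Pads are 22 mm wide; open, the fingers measure 114 mm over their backs; the gripper's body (76 mm by 85 mm) begins 54 mm behind the grasp point. The pads swing forward as they close: fully open they stand 13 mm farther back than shut.
Start: joints at [-1.361, 0.628, 0.038, 1.517, -0.027, 0.996, -0.02], TCP at [176.98, 625.457, 203.713] pointing down, gripper open.
Joint ranges: [-3.06, 3.06], [-0.37, 2.12], [-1.25, 1.32], [0.18, 2.47], [-1.1, 4.24], [0.23, 1.98], [-2.94, 2.94]. Speed limits (rad/s): [2.57, 2.57, 3.14, 3.14, 3.14, 3.14, 3.14].

### API

Orientations are given as [roll, pitch, yaw] about the fixed x, y, z axes, in that order (R = Rz(yaw) Ry(pitch) Rx(roll)).
In Python, from cell import read_state, get_image, finish_job gives the robot as it stands.
- The arm moves only by the tool send_rows, never from a script. Its argument "series" is a list of rows, each an object of numbers: "ax", "ay", "az": the turn, a rotation vector about the tool's x, y, z in rad; "dx", "dy", "dz": the shift along the tool's x, y, z in cm; "hand": the closure, from 0 (fully open) to 1 (shut). In form: [{"ax": .., "ay": .., "az": .., "dx": .., "dy": .., "dz": .., "hand": ..}, ...]. A call has 1 to 10 rows; each row is the pose to reach, as a shift and turn from the pose commanded when the call began, along the tool's axes at that moment; what a row does not reach only later rows make up. A row lasts 1/10 s, in which the tool goes at most 50 mm and 8.59 degrees, less where a joint would pass 70% of its speed; a pose out of reach is approached as far as the arm can. A call with a gripper value outside its range is refused whole. The fingers move at their own pace and stop on an object; the grip force is fixed at half the most. Time passes only in rows, so rows that repeat a pose let the fingers close. It gives the time, the measured TCP pose, the force, the opening and the grip force at its end, in the units of the state.
- read_state(): the state, without advancing time (a new reading comes with each control period).
- get_image(name): name is "scene" or "top"; returns a dict with "pixels" (480x640x3 uint8, red, green, blue), "mtx" (3x3 intrinsics, pixels), "R" (3x3) and "t" (3): a world point X has camera coordinates R X + t. Camera axes: x right, y down, z forward; pixel columns grow to the right and rows downward; lengths in mm; the calibration is good to about 2 mm. A picture is of the moment at which its call begins. There is no depth.
- finish_job(): hands the job in; it is judged then, once.
The state is a dict: "clock": time; "qpos": joint angles; "qd": joint speeds; "tau": joint torques, N m; "eef_pos": TCP position; "tool_rot": TCP orientation; "force": force on the tool from outside, world axes, zero at the start; "torque": the same for the moment, N m; "width": finger opening in mm; "gripper_force": force on a finger pad.
Only numpy, scipy, OpenCV 4.12 (cv2) and the standard library are available. Lean on these libraries where they do the work, as an engineer would, in place of code of your own. Each camera call takes 0.05 s, during which the arm holds its last target. There are 200 camera calls.

### The job

We want to know how much immersion oil is left. Set the empty metal cup on the middle of the balance's pan so that it sits fully down with the slot in its foot over the pan's locating bar: the bar's angle is not known exactly, so rest the cup on it lightly, turn the cup slowly until you feel it drop, and stop turning at once, without overloading or wrenching the pan. Then press the blue tare key well down and hold it for about a second with only the empty cup on the pan, let it up, and gently stand the small amber bottle with the black cap upright in the cup; press the key at no other time and leave the other things alone.

Things in the scene. Friction and masses are not known exactly. Their poses are not given: they have to be found in the camera images.
- balance: Compact white top-pan balance, 184 (x) x 150 (y) x 44 mm high, fixed to the bench. Origin: centre of its underside; x points from its key-and-display edge to its pan edge, z up. The pan's centre is at (30, 0, 60) mm in this frame, the tare key's at (-66, -43) mm.
- pan_centre (a point): Centre of the top of the round steel pan, 60 mm across, 60 mm above the bench unloaded; sinks with it; axes are the balance's, not the bar's. Across the pan's middle stands a flat-topped locating bar, 48 mm long, 6 wide, 6 high, turned from the balance's x axis by an unknown angle, 14 to 83 degrees counterclockwise seen from above. The casing's top lies 12 mm below the pan's top.
- pan_sink (a joint): How far the pan has sunk under load, m: 0 unloaded; a spring, about 1.2 N of load per mm. 10 mm is an overload.
- pan_twist (a joint): How far the pan has been wrenched round against its torsion spring, rad, counterclockwise from above positive: 0 at rest, about 1.5 N m per rad, springs back. Beyond 0.15 either way the mount is damaged.
- tare (a joint): Travel of the tare key, m: 0 up, 0.008 fully down; springs back up; it counts as pressed from 0.004 on. It starts to move at 2.4 N and takes 8 N fully down, then it meets a hard stop.
- tare_top (a point): Centre of the top face of the round blue tare key, 22 mm across, on the balance's front right corner; it is pressed straight down.
- cup_mid (a point): Centre, half-way up (18 mm above the underside), of the loose empty aluminium cup: round, 63 mm across, 36 mm high, 0.10 to 0.16 kg, wall 3 mm, open on top, inside 57 mm across, inner floor 11 mm above the underside. z up; x along the slot in its foot. Seated, this point is 18 mm above the pan's top; riding on the bar, 24 mm.
- cup_foot (a point): Centre of the cup's underside, axes as cup_mid. The foot is 8 mm high and 44 (x) x 40 (y) mm, split through its middle by a straight slot 10 mm wide and 7 mm deep that runs right through along x; a blue mark low on the wall shows each end of the slot. Half a turn makes no difference.
- oil_mid (a point): Centre, half-way up (31 mm), of the small loose amber bottle with a black cap: 62 mm high, body 31 mm across up to 50 mm above its base, cap 24 mm across above that, about 0.055 kg. z along its axis.
- dropper: Loose white dropper bottle with a pointed white tip and a green band, 27 mm across, 66 mm high; origin at the centre of its underside. Leave alone.
- stain: Loose amber dropper bottle with a red rubber top, 42 mm across, 122 mm high; origin at the centre of its underside. Leave alone.
- dish: Loose pinkish petri dish, 61 mm across, 15 mm high; origin at the centre of its underside. Leave alone.
Things that resemble listed ones, but are neither listed nor needed, are in the scene too. Leave any yellow look-alike of the part that bears oil_mid alone.

How it is judged (in metres and radians):
On the way, in this order (a step that is already met when the one before it is completed fails the run):
1. the empty cup is fully seated on the pan, slot over the bar, without being pressed hard (z of cup_mid in the frame of pan_centre below 0.0205 m and horizontal distance between cup_mid and pan_centre below 0.007 m and angle between cup_mid's own z axis and vertical below 0.06 rad and value of joint pan_sink below 0.006 m), for 0.3 s.
2. the tare key is held down with only the seated empty cup on the pan (z of cup_mid in the frame of pan_centre below 0.0205 m and horizontal distance between cup_mid and pan_centre below 0.007 m and angle between cup_mid's own z axis and vertical below 0.06 rad and value of joint tare above 0.0035 m and value of joint pan_sink below 0.005 m), for 0.5 s.
At the end, for the whole second after the job is handed in: The cup is fully seated on the pan (underside within 2.5 mm of the pan's face, within 7 mm of its centre, upright within 3 degrees), the amber bottle stands on the cup's floor upright within 7 degrees and within 16 mm of the cup's axis, the tare key is up, and everything is released and at rest (all of step 1 and horizontal distance between oil_mid and cup_mid below 0.016 m and z of oil_mid in the frame of cup_mid between 0.018 and 0.028 m and angle between oil_mid's own z axis and vertical below 0.12 rad and value of joint tare below 0.001 m and velocity of joint pan_sink below 0.01 m/s); the robot touches nothing.
It fails at once if the pan is overloaded: pushed down 10 mm or more (value of joint pan_sink above 0.01 m).
It fails at once if the pan is wrenched round by more than 0.15 rad (value of joint pan_twist above 0.15 rad or value of joint pan_twist below -0.15 rad).
It fails at once if the balance or its key is pushed with more than 25 N (contact force between balance and anything else above 25 N).
It fails at once if the tare key is pressed while the cup is not seated, or with the bottle in or over the cup (value of joint tare above 0.0025 m and (not (z of cup_mid in the frame of pan_centre below 0.0205 m and horizontal distance between cup_mid and pan_centre below 0.007 m and angle between cup_mid's own z axis and vertical below 0.06 rad) or horizontal distance between oil_mid and cup_mid below 0.04 m)).
It fails at once if another bottle or the dish is disturbed (distance of any of dropper, stain, dish from where it was at the start of the episode above 0.03 m or angle between any of dropper, stain's own z axis and vertical above 0.5 rad).
It also fails if it takes over 72 s, if anything falls off the work surface, if the arm or the gripper's body presses on something with over 40 N, if the wrist force passes 120 N, or if a joint passes its speed limit or range.

## Working session

There is one attempt and no reset: what is moved stays moved. The work goes in short steps, Python scripts to look and compute and a tool call to move; the robot and the scene stay as the last step left them, time stands still between calls to the robot, and variables do not carry over. Pictures are saved under pics/ and viewed, at most 10 in all, crops included, and the job is handed in when it is done.

Besides the shell and the picture viewer there is one more tool, called after "Call:" by a JSON object that holds its "api" and its "payload", one argument or row to a line. send_rows: Moves the arm, as the interface text tells. Its arguments: {"type":"object","properties":{"series":{"type":"array","items":{"type":"object","properties":{"ax":{"type":"number"},"ay":{"type":"number"},"az":{"type":"number"},"dx":{"type":"number"},"dy":{"type":"number"},"dz":{"type":"number"},"hand":{"type":"number"}}}}},"required":["series"]}

```bash
mkdir -p pics; ls; cat > h.py <<'E'
import numpy as np, cv2
from cell import read_state, get_image, finish_job
from scipy.spatial.transform import Rotation as Ro
def snap(name,fn,crop=None,scale=1):
    im=get_image(name); p=im["pixels"][:,:,::-1].copy()
    np.savez(fn+".npz",mtx=im["mtx"],R=im["R"],t=im["t"],pixels=p)
    if crop: x0,y0,x1,y1=crop; p=p[y0:y1,x0:x1]
    p=cv2.resize(p,None,fx=scale,fy=scale,interpolation=cv2.INTER_CUBIC)
    cv2.imwrite(fn+".png",p); return im
def w(im,u,v,z):
    K,R,t=[np.array(im[k],float) for k in("mtx","R","t")]
    t=t.ravel();d=R.T@np.linalg.inv(K)@[u,v,1]; c=-R.T@t
    return c+d*(z-c[2])/d[2]
def pj(im,X):
    K,R,t=[np.array(im[k],float) for k in("mtx","R","t")]
    q=K@(R@np.array(X,float)+t.ravel()); return q[:2]/q[2]
E
python3 - <<'E'
from h import *
a=snap("top","pics/top0"); b=snap("scene","pics/scene0")
for i in(a,b): print(np.round(-np.array(i["R"]).T@np.array(i["t"]).ravel()),i["mtx"][0][0])
print(read_state())
E
```

```text
pics
[ 276.   66. 1568.] 523.3922344950884
[ 196. 1226.  833.] 533.5696251777301
{'clock': 0.1, 'qpos': array([-1.36081748,  0.62927374,  0.03847622,  1.51828606, -0.02700131,
        0.99628157, -0.01999023]), 'qd': array([ 8.30704802e-04, -2.93314714e-03,  4.26733721e-04, -3.41241204e-03,
       -4.98577115e-04,  1.12276309e-03,  1.40652391e-05]), 'tau': array([ 2.38434477e-03, -5.64540303e+01,  1.23000059e+00, -1.93975800e+01,
        1.11742600e-02,  5.47823991e-03, -1.99616477e-05]), 'eef_pos': array([176.81505198, 624.85141838, 202.86285125]), 'tool_rot': array([-3.13986318e+00,  3.62235593e-05,  2.86579703e+00]), 'force': array([ 0.13153831, -0.66403859,  0.3023301 ]), 'torque': array([-0.00036955, -0.02825672,  0.00677966]), 'gripper_force': 0.0, 'width': 85.50484907035148}
```

View pics/top0.png

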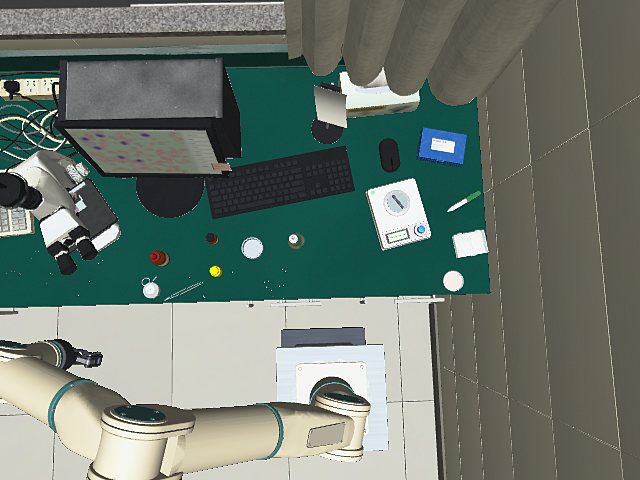

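View pics/scene0.png

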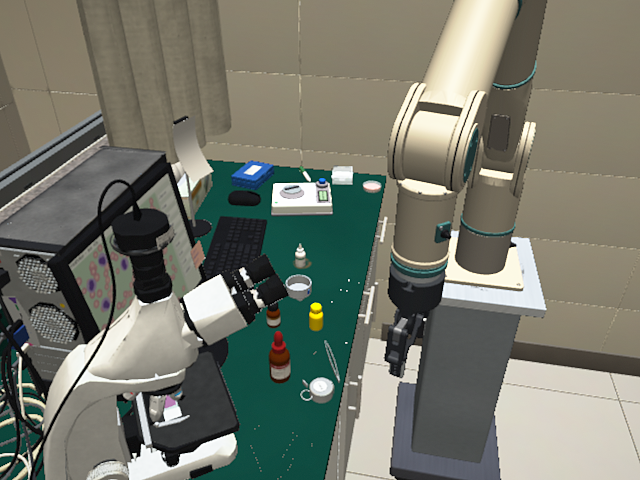

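Top: cup at (252,248), amber bottle about (211,238), yellow look-alike (215,271), stain (158,257), dropper (296,240), balance (398,214) with blue key (421,230), and dish (453,281). I'll enlarge both parts.

```bash
python3 - <<'E'
from h import *
p=np.load("pics/top0.npz")["pixels"]; s=np.load("pics/scene0.npz")["pixels"]
A=cv2.resize(p[170:260,355:445],None,fx=6,fy=6,interpolation=cv2.INTER_CUBIC)[:540]
B=cv2.resize(p[225:285,200:243],None,fx=6,fy=6,interpolation=cv2.INTER_CUBIC)
C=cv2.resize(p[225:270,232:275],None,fx=6,fy=6,interpolation=cv2.INTER_CUBIC)
out=np.zeros((600,800,3),np.uint8); out[:540,:540]=A; out[:270,541:799]=C[:270,:258]; out[275:600,541:799]=B[:325]
cv2.imwrite("pics/c1.png",out)
A=cv2.resize(s[255:345,255:335],None,fx=6,fy=6,interpolation=cv2.INTER_CUBIC)
cv2.imwrite("pics/c2.png",A)
E
```

```text
(no output)
```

View pics/c1.png

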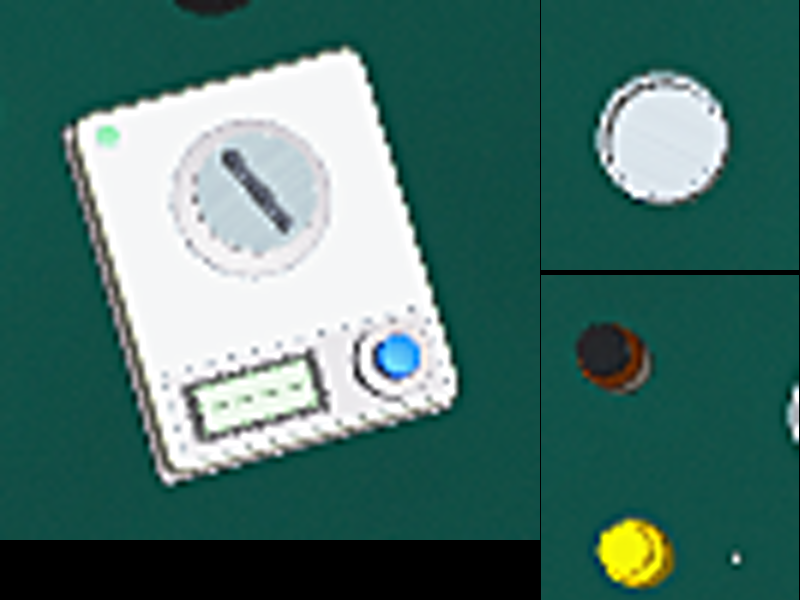

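View pics/c2.png

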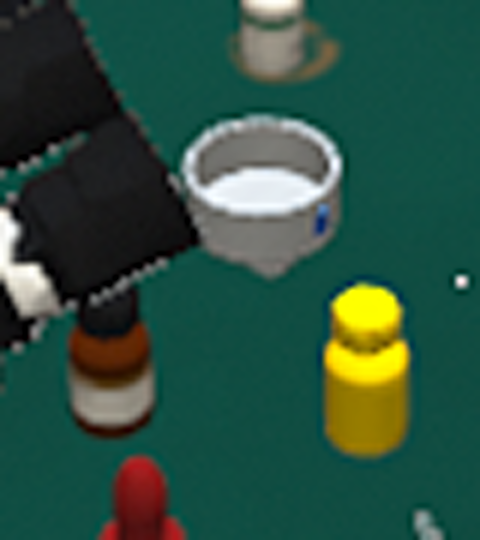

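```bash
cat >> h.py <<'E'
T=dict(np.load("pics/top0.npz")) if __import__("os").path.exists("pics/top0.npz") else None
E
python3 - <<'E'
from h import *
S=dict(np.load("pics/scene0.npz"))
f=lambda x,y:(355+x/6,170+y/6)
g=lambda n,X:print(n,np.round(X,1),round(float(np.hypot(*X[:2])),0))
cup=w(T,252.2,248,36);g("cup",cup)
print("cup scene rim pred crop",(pj(S,cup)-255)*6)
L=w(T,232+(597-541)/6,248,36);Rr=w(T,232+(729-541)/6,248,36);print("dia",np.linalg.norm(L-Rr))
for z in(10,14,18):
  m=w(S,308.7,291.5,z);d=m-cup;print("mark",z,d.round(1),np.hypot(d[0],d[1]).round(1),np.arctan2(d[1],d[0]).round(3))
o=w(T,210.5,237.5,62);g("oil",o);print("oil cap pred crop",(pj(S,o)-255)*6, "base",(pj(S,[o[0],o[1],0])-255)*6)
a=w(T,*f(232,157),66);b=w(T,*f(287,227),66);g("pan",(a+b)/2);d=a-b;print("bar",np.linalg.norm(d),np.arctan2(d[1],d[0]))
g("pandisc",w(T,*f(255,193),60))
g("key",w(T,*f(398,355),52))
# casing top corners z=44..48
c=[w(T,*f(*q),46) for q in((78,122),(352,48),(456,398),(172,476))]
c=np.array(c);print(c.round(0)); print("edges",np.linalg.norm(c-np.roll(c,-1,0),axis=1).round(0),"ctr",c.mean(0).round(1))
x=(c[0]+c[1])/2-(c[2]+c[3])/2;y=np.arctan2(x[1],x[0]);print("yaw",y)
R2=Ro.from_euler("z",y).as_matrix();print("pan",c.mean(0)+R2@[30,0,0],"key",c.mean(0)+R2@[-66,-43,0])
for n,u,v,z in(("yellow",200+(628-541)/6,225+(548-275)/6,62),("stain",158,257,110),("dropper",296,240,50)):g(n,w(T,u,v,z))
s=read_state();print(Ro.from_euler("xyz",s["tool_rot"]).as_matrix().round(3))
E
```

```text
cup [439.8 220.1  36. ] 492.0
cup scene rim pred crop [268.12771922 160.43111089]
dia 64.42946040324567
mark 10 [-22.5   0.9 -26. ] 22.5 3.1
mark 14 [-23.6   5.8 -22. ] 24.3 2.899
mark 18 [-24.7  10.7 -18. ] 26.9 2.732
oil [470.8 337.2  62. ] 579.0
oil cap pred crop [115.91523606 282.88339657] base [122.61460254 407.77709708]
pan [ 560.1 -211.    66. ] 599.0
bar 43.413888688921325 0.6191572043714827
pandisc [ 560.8 -209.9   60. ] 599.0
key [ 480.  -277.6   52. ] 554.0
[[ 601. -126.   46.]
 [ 635. -264.   46.]
 [ 459. -306.   46.]
 [ 424. -165.   46.]]
edges [142. 182. 146. 181.] ctr [ 529.9 -215.6   46. ]
yaw 0.22380814620763165
pan [ 559.1611336  -208.89427526   46.        ] key [ 475.09904727 -272.12848785   46.        ]
yellow [375.2 326.2  62. ] 497.0
stain [414. 474. 110.] 629.0
dropper [458.2  90.9  50. ] 467.0
[[-0.962  0.272 -0.   ]
 [ 0.272  0.962 -0.002]
 [-0.    -0.002 -1.   ]]
```

```bash
cat >> h.py <<'E'
def to(x,y,z,yaw,ret=False):
    s=read_state(); R=Ro.from_euler("xyz",s["tool_rot"]); D=Ro.from_euler("xyz",[np.pi,0,yaw])
    d=R.as_matrix().T@(np.array([x,y,z])-s["eef_pos"])/10; a=(R.inv()*D).as_rotvec()
    print("d",d.round(2),"a",a.round(3))
def st():
    s=read_state(); print({k:np.round(s[k],3).tolist() for k in("clock","qpos","eef_pos","tool_rot","force","torque","width","gripper_force")})
E
python3 - <<'E'
from h import *
from scipy.optimize import least_squares
S=dict(np.load("pics/scene0.npz")); c=np.array([440,220,0.])
b=(np.array([262,163])-(pj(S,[440,220,36])-255)*6)
def r(p): return (pj(S,c+[31.5*np.cos(p[0]),31.5*np.sin(p[0]),p[1]])-255)*6+b-[322,219]
print(least_squares(r,[2.5,18]).x,b)
to(440,220,110,2.45)
E
```

```text
[ 2.66316234 22.81058327] [-5.69015004  2.78417663]
d [-36.35 -31.77   9.34] a [-0.002  0.     0.416]
```

Call:
{"api": "send_rows", "payload": {
  "series": [
    {"dx":-36.3,"dy":-31.8,"dz":2,"az":0.416,"hand":0},
    {"dx":-36.3,"dy":-31.8,"dz":4,"az":0.416,"hand":0},
    {"dx":-36.3,"dy":-31.8,"dz":6,"az":0.416,"hand":0},
    {"dx":-36.3,"dy":-31.8,"dz":9.3,"az":0.416,"hand":0},
    {"dx":-36.3,"dy":-31.8,"dz":9.3,"az":0.416,"hand":0},
    {"dx":-36.3,"dy":-31.8,"dz":9.3,"az":0.416,"hand":0},
    {"dx":-36.3,"dy":-31.8,"dz":9.3,"az":0.416,"hand":0},
    {"dx":-36.3,"dy":-31.8,"dz":9.3,"az":0.416,"hand":0},
    {"dx":-36.3,"dy":-31.8,"dz":9.3,"az":0.416,"hand":0},
    {"dx":-36.3,"dy":-31.8,"dz":9.3,"az":0.416,"hand":0}
  ]
}}

```text
invalid input at $.series[0]: expected keys ax, ay, az, dx, dy, dz, hand
```

```bash
python3 - <<'E'
from h import *
st(); to(440,220,1,2.45)
E
```

```text
{'clock': 0.1, 'qpos': [-1.361, 0.629, 0.038, 1.518, -0.027, 0.996, -0.02], 'eef_pos': [176.815, 624.851, 202.863], 'tool_rot': [-3.14, 0.0, 2.866], 'force': [0.132, -0.664, 0.302], 'torque': [-0.0, -0.028, 0.007], 'width': 85.505, 'gripper_force': 0.0}
d [-36.35 -31.75  20.24] a [-0.002  0.     0.416]
```

Call:
{"api": "send_rows", "payload": {
  "series": [
    {"ax":0,"ay":0,"dx":-36.3,"dy":-31.8,"dz":9.3,"az":0.416,"hand":0},
    {"ax":0,"ay":0,"dx":-36.3,"dy":-31.8,"dz":9.3,"az":0.416,"hand":0},
    {"ax":0,"ay":0,"dx":-36.3,"dy":-31.8,"dz":9.3,"az":0.416,"hand":0},
    {"ax":0,"ay":0,"dx":-36.3,"dy":-31.8,"dz":9.3,"az":0.416,"hand":0},
    {"ax":0,"ay":0,"dx":-36.3,"dy":-31.8,"dz":9.3,"az":0.416,"hand":0},
    {"ax":0,"ay":0,"dx":-36.3,"dy":-31.8,"dz":9.3,"az":0.416,"hand":0},
    {"ax":0,"ay":0,"dx":-36.3,"dy":-31.8,"dz":9.3,"az":0.416,"hand":0},
    {"ax":0,"ay":0,"dx":-36.3,"dy":-31.8,"dz":9.3,"az":0.416,"hand":0},
    {"ax":0,"ay":0,"dx":-36.3,"dy":-31.8,"dz":9.3,"az":0.416,"hand":0},
    {"ax":0,"ay":0,"dx":-36.3,"dy":-31.8,"dz":9.3,"az":0.416,"hand":0}
  ]
}}

```text
clock: 1.1
eef_pos: [440.6, 217.8, 110.1]
tool_rot: [-3.141, 0.0, 2.448]
force: [1.4, 0.1, -0.3]
width: 84.9
gripper_force: 0.0
```

```bash
python3 - <<'E'
from h import *
st(); to(440,220,1,2.45)
E
```

```text
{'clock': 1.1, 'qpos': [-0.582, 0.551, 0.095, 2.046, -0.094, 0.55, 0.456], 'eef_pos': [440.619, 217.768, 110.11], 'tool_rot': [-3.141, 0.0, 2.448], 'force': [1.446, 0.054, -0.326], 'torque': [-0.056, -0.059, -0.004], 'width': 84.903, 'gripper_force': 0.0}
d [ 0.19  0.14 10.91] a [-0.001  0.    -0.002]
```

Call:
{"api": "send_rows", "payload": {
  "series": [
    {"ax":0,"ay":0,"dx":0.2,"dy":0.1,"dz":4,"az":0,"hand":0},
    {"ax":0,"ay":0,"dx":0.2,"dy":0.1,"dz":7,"az":0,"hand":0},
    {"ax":0,"ay":0,"dx":0.2,"dy":0.1,"dz":9,"az":0,"hand":0},
    {"ax":0,"ay":0,"dx":0.2,"dy":0.1,"dz":10.3,"az":0,"hand":0},
    {"ax":0,"ay":0,"dx":0.2,"dy":0.1,"dz":10.9,"az":0,"hand":0},
    {"ax":0,"ay":0,"dx":0.2,"dy":0.1,"dz":10.9,"az":0,"hand":0},
    {"ax":0,"ay":0,"dx":0.2,"dy":0.1,"dz":10.9,"az":0,"hand":1},
    {"ax":0,"ay":0,"dx":0.2,"dy":0.1,"dz":10.9,"az":0,"hand":1},
    {"ax":0,"ay":0,"dx":0.2,"dy":0.1,"dz":10.9,"az":0,"hand":1},
    {"ax":0,"ay":0,"dx":0.2,"dy":0.1,"dz":10.9,"az":0,"hand":1}
  ]
}}

```text
clock: 2.1
eef_pos: [438.8, 222.6, 2.4]
tool_rot: [3.141, 0.0, 2.45]
force: [-1.0, -1.6, -0.9]
width: 27.9
gripper_force: 0.5
```

```bash
python3 - <<'E'
from h import *
st()
snap("scene","pics/s1",(225,225,345,345),5)
E
```

```text
{'clock': 2.1, 'qpos': [-0.561, 0.75, 0.051, 2.101, -0.121, 0.293, 0.471], 'eef_pos': [438.818, 222.585, 2.449], 'tool_rot': [3.141, 0.0, 2.45], 'force': [-0.951, -1.554, -0.853], 'torque': [-0.217, 0.1, -0.009], 'width': 27.949, 'gripper_force': 0.493}
```

View pics/s1.png

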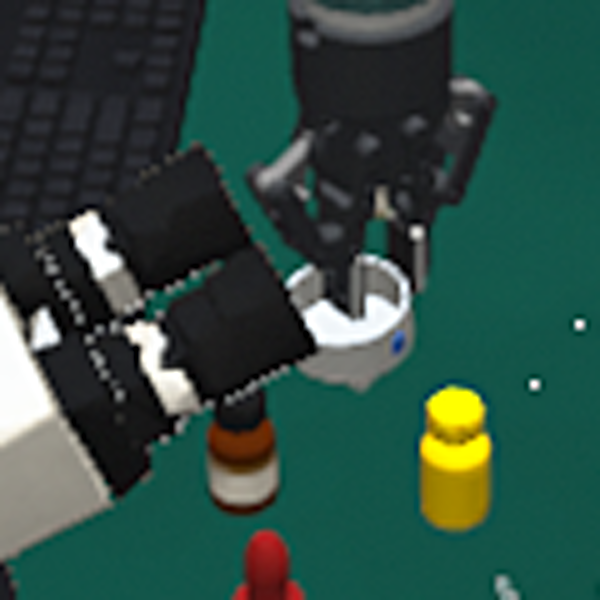

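The picture shows the left finger inside the cup and the right one outside, near its right wall; the cup rim centre is at crop (350,300). I'll check this against the projection of the TCP.

```bash
python3 - <<'E'
from h import *
S=dict(np.load("pics/s1.npz")); f=lambda X:((pj(S,X)-225)*5).round(0)
print("tcp",f([438.8,222.6,2.4]),"tcp+36",f([438.8,222.6,36]))
for s in(1,-1):print(f([438.8+s*.638*32,222.6+s*.77*32,36]))
st()
im=get_image("top");p=im["pixels"][:,:,::-1];np.savez("pics/t1.npz",mtx=im["mtx"],R=im["R"],t=im["t"],pixels=p)
cv2.imwrite("pics/t1.png",cv2.resize(p[200:290,200:300],None,fx=6,fy=6,interpolation=cv2.INTER_CUBIC))
print([(np.array(pj(im,X))-200)*6 for X in ([438.8,222.6,36],[438.8,222.6,150])])
E
```

```text
tcp [375. 341.] tcp+36 [374. 287.]
[321. 313.]
[426. 262.]
{'clock': 2.15, 'qpos': [-0.561, 0.751, 0.051, 2.101, -0.121, 0.293, 0.471], 'eef_pos': [438.758, 222.504, 2.234], 'tool_rot': [3.141, 0.0, 2.45], 'force': [-0.273, -1.355, -0.262], 'torque': [-0.189, 0.087, -0.017], 'width': 19.893, 'gripper_force': 0.477}
[array([308.11491297, 290.16058393]), array([281.97951646, 264.21369943])]
```

View pics/t1.png

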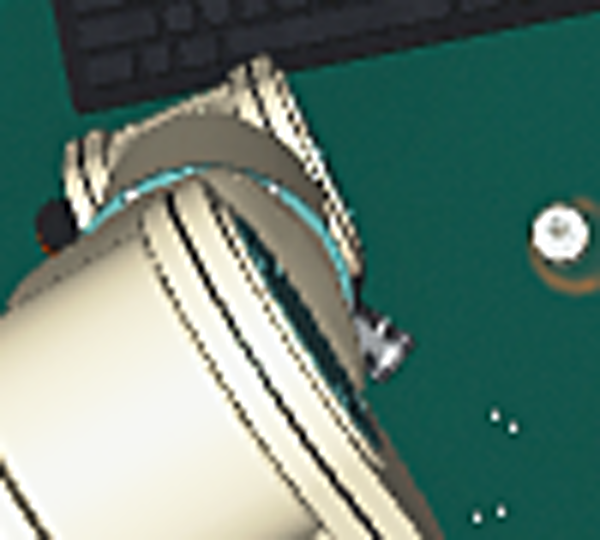

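The projection puts the TCP at (374,287), so the cup lies about 15 mm off along the closing line and one finger is inside it. I'll open, lift off, move aside and measure again.

Call:
{"api": "send_rows", "payload": {
  "series": [
    {"ax":0,"ay":0,"dx":0,"dy":0,"dz":0,"az":0,"hand":0.4},
    {"ax":0,"ay":0,"dx":0,"dy":0,"dz":0,"az":0,"hand":0.4},
    {"ax":0,"ay":0,"dx":0,"dy":0,"dz":-3,"az":0,"hand":0.4},
    {"ax":0,"ay":0,"dx":0,"dy":0,"dz":-7,"az":0,"hand":0.4},
    {"ax":0,"ay":0,"dx":0,"dy":0,"dz":-12,"az":0,"hand":0},
    {"ax":0,"ay":0,"dx":-13,"dy":-15,"dz":-14,"az":0,"hand":0},
    {"ax":0,"ay":0,"dx":-13,"dy":-15,"dz":-14,"az":0,"hand":0},
    {"ax":0,"ay":0,"dx":-13,"dy":-15,"dz":-14,"az":0,"hand":0},
    {"ax":0,"ay":0,"dx":-13,"dy":-15,"dz":-14,"az":0,"hand":0},
    {"ax":0,"ay":0,"dx":-13,"dy":-15,"dz":-14,"az":0,"hand":0}
  ]
}}

```text
clock: 3.2
eef_pos: [443.3, 16.3, 142.4]
tool_rot: [-3.14, 0.003, 2.437]
force: [-0.6, 0.7, -0.2]
width: 85.8
gripper_force: 0.0
```

```bash
python3 - <<'E'
from h import *
st()
for n in("top","scene"):
    im=get_image(n); np.savez("pics/%s2.npz"%n,mtx=im["mtx"],R=im["R"],t=im["t"],pixels=im["pixels"][:,:,::-1])
a=np.load("pics/top2.npz")["pixels"][205:295,190:290];b=np.load("pics/scene2.npz")["pixels"][255:345,255:335]
r=lambda x,f:cv2.resize(x,None,fx=f,fy=f,interpolation=cv2.INTER_CUBIC)
cv2.imwrite("pics/c3.png",np.hstack([r(a,4.4)[:396],r(b,4.4)[:396]]))
E
```

```text
{'clock': 3.2, 'qpos': [-0.166, 0.44, 0.087, 2.139, -0.063, 0.564, 0.832], 'eef_pos': [443.347, 16.265, 142.431], 'tool_rot': [-3.14, 0.003, 2.437], 'force': [-0.566, 0.69, -0.206], 'torque': [0.068, -0.037, 0.042], 'width': 85.837, 'gripper_force': 0.0}
```

View pics/c3.png

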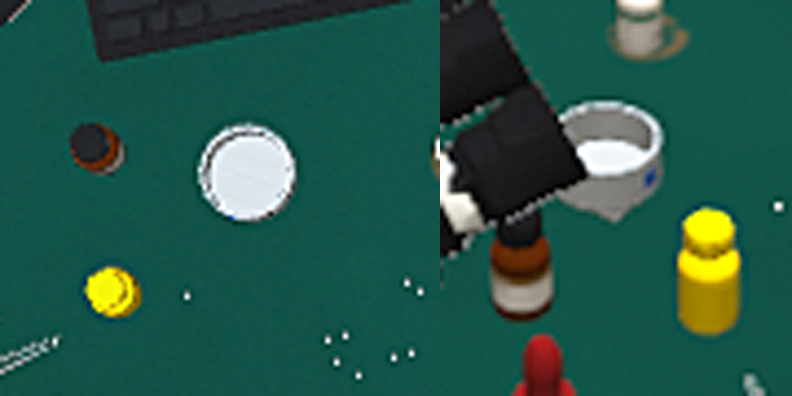

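```bash
python3 - <<'E'
from h import *
from scipy.optimize import least_squares
T=dict(np.load("pics/top2.npz"));S=dict(np.load("pics/scene2.npz"))
c=w(T,246.4,244.1,36);print(c,"scene pred",pj(S,c),"obs 292.3 286")
b=np.array([292.3,286])-pj(S,c); c[2]=0
for I,o in((S,np.array([302.7,295.5])-b),(T,np.array([190+232/4.4,205+218/4.4]))):
    print(least_squares(lambda p:pj(I,c+[31.5*np.cos(p[0]),31.5*np.sin(p[0]),p[1]])-o,[2.6,18]).x)
st();to(c[0],c[1],110,2.45)
E
```

```text
[451.77839532 236.92799256  36.        ] scene pred [293.29395632 285.30665075] obs 292.3 286
[ 2.70543522 21.79501344]
[ 2.68327018 12.39265567]
{'clock': 3.3, 'qpos': [-0.174, 0.442, 0.081, 2.138, -0.065, 0.564, 0.83], 'eef_pos': [443.412, 22.946, 141.909], 'tool_rot': [3.141, 0.0, 2.446], 'force': [0.301, 1.542, -0.159], 'torque': [-0.014, -0.013, 0.018], 'width': 85.522, 'gripper_force': 0.0}
d [13.07 16.96  3.19] a [ 0.001  0.    -0.004]
```

Call:
{"api": "send_rows", "payload": {
  "series": [
    {"ax":0,"ay":0,"dx":3,"dy":4,"dz":1,"az":0,"hand":0},
    {"ax":0,"ay":0,"dx":6,"dy":7.8,"dz":2,"az":0,"hand":0},
    {"ax":0,"ay":0,"dx":9,"dy":11.7,"dz":3.2,"az":0,"hand":0},
    {"ax":0,"ay":0,"dx":11.3,"dy":14.7,"dz":3.2,"az":0,"hand":0},
    {"ax":0,"ay":0,"dx":12.5,"dy":16.2,"dz":3.2,"az":0,"hand":0},
    {"ax":0,"ay":0,"dx":13.1,"dy":17,"dz":3.2,"az":0,"hand":0},
    {"ax":0,"ay":0,"dx":13.1,"dy":17,"dz":3.2,"az":0,"hand":0},
    {"ax":0,"ay":0,"dx":13.1,"dy":17,"dz":3.2,"az":0,"hand":0},
    {"ax":0,"ay":0,"dx":13.1,"dy":17,"dz":3.2,"az":0,"hand":0},
    {"ax":0,"ay":0,"dx":13.1,"dy":17,"dz":3.2,"az":0,"hand":0}
  ]
}}

```text
clock: 4.3
eef_pos: [451.0, 237.3, 109.8]
tool_rot: [-3.141, 0.0, 2.448]
force: [0.3, -0.4, 0.1]
width: 85.4
gripper_force: 0.0
```

```bash
python3 - <<'E'
from h import *
st();to(452,237,1,2.45)
E
```

```text
{'clock': 4.3, 'qpos': [-0.611, 0.57, 0.104, 1.999, -0.103, 0.577, 0.44], 'eef_pos': [450.96, 237.288, 109.836], 'tool_rot': [-3.141, 0.0, 2.448], 'force': [0.254, -0.391, 0.089], 'torque': [-0.048, 0.019, 0.028], 'width': 85.422, 'gripper_force': 0.0}
d [-0.1   0.05 10.88] a [-0.     0.    -0.002]
```

Call:
{"api": "send_rows", "payload": {
  "series": [
    {"ax":0,"ay":0,"dx":-0.1,"dy":0,"dz":1.5,"az":0,"hand":0},
    {"ax":0,"ay":0,"dx":-0.1,"dy":0,"dz":3.5,"az":0,"hand":0},
    {"ax":0,"ay":0,"dx":-0.1,"dy":0,"dz":5.5,"az":0,"hand":0},
    {"ax":0,"ay":0,"dx":-0.1,"dy":0,"dz":7.5,"az":0,"hand":0},
    {"ax":0,"ay":0,"dx":-0.1,"dy":0,"dz":9,"az":0,"hand":0},
    {"ax":0,"ay":0,"dx":-0.1,"dy":0,"dz":10,"az":0,"hand":0},
    {"ax":0,"ay":0,"dx":-0.1,"dy":0,"dz":10.6,"az":0,"hand":0},
    {"ax":0,"ay":0,"dx":-0.1,"dy":0,"dz":10.8,"az":0,"hand":0},
    {"ax":0,"ay":0,"dx":-0.1,"dy":0,"dz":10.8,"az":0,"hand":0.15},
    {"ax":0,"ay":0,"dx":-0.1,"dy":0,"dz":10.8,"az":0,"hand":0.2}
  ]
}}

```text
clock: 5.3
eef_pos: [452.0, 238.2, 2.2]
tool_rot: [3.141, 0.0, 2.45]
force: [0.2, 0.3, -0.3]
width: 68.6
gripper_force: 0.0
```

Call:
{"api": "send_rows", "payload": {
  "series": [
    {"ax":0,"ay":0,"dx":0,"dy":0,"dz":0,"az":0,"hand":0.3},
    {"ax":0,"ay":0,"dx":0,"dy":0,"dz":0,"az":0,"hand":0.5},
    {"ax":0,"ay":0,"dx":0,"dy":0,"dz":0,"az":0,"hand":1},
    {"ax":0,"ay":0,"dx":0,"dy":0,"dz":0,"az":0,"hand":1},
    {"ax":0,"ay":0,"dx":0,"dy":0,"dz":0,"az":0,"hand":1}
  ]
}}

```text
clock: 5.8
eef_pos: [451.4, 237.8, 1.8]
tool_rot: [-3.141, 0.0, 2.45]
force: [-0.8, 1.3, -0.5]
width: 1.9
gripper_force: 38.1
```

```bash
python3 - <<'E'
from h import *
st()
E
```

```text
{'clock': 5.8, 'qpos': [-0.58, 0.763, 0.06, 2.051, -0.128, 0.33, 0.464], 'eef_pos': [451.387, 237.832, 1.784], 'tool_rot': [-3.141, 0.0, 2.45], 'force': [-0.771, 1.254, -0.535], 'torque': [0.787, 0.598, 0.175], 'width': 1.937, 'gripper_force': 38.092}
```

```bash
python3 - <<'E'
from h import *
st()
S=snap("scene","pics/s3",(235,215,335,315),6)
f=lambda X:((pj(S,X)-[235,215])*6).round(0)
s=read_state();x,y,z=s["eef_pos"];print("tcp",f([x,y,z]),f([x,y,36]),f([x,y,70]))
E
```

```text
{'clock': 5.8, 'qpos': [-0.58, 0.763, 0.06, 2.051, -0.128, 0.33, 0.464], 'eef_pos': [451.387, 237.832, 1.784], 'tool_rot': [-3.141, 0.0, 2.45], 'force': [-0.771, 1.254, -0.535], 'torque': [0.787, 0.598, 0.175], 'width': 1.937, 'gripper_force': 38.092}
tcp [351. 490.] [349. 424.] [347. 356.]
```

View pics/s3.png

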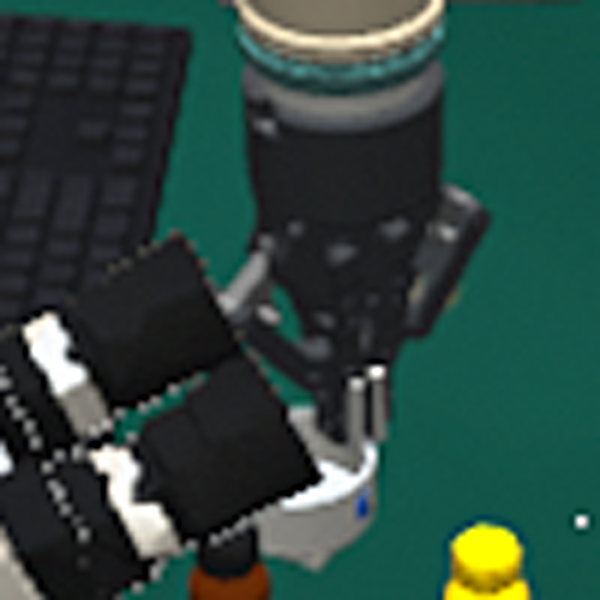

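The gripper closed to 1.9 mm on the cup's wall at crop (365,430), with one finger inside again. It seems the high thin-wall grip slipped through. I'll open, lift and re-measure by image code, then grip lower and in small closing steps.

Call:
{"api": "send_rows", "payload": {
  "series": [
    {"ax":0,"ay":0,"dx":0,"dy":0,"dz":0,"az":0,"hand":0.6},
    {"ax":0,"ay":0,"dx":0,"dy":0,"dz":0,"az":0,"hand":0.6},
    {"ax":0,"ay":0,"dx":0,"dy":0,"dz":0,"az":0,"hand":0.6},
    {"ax":0,"ay":0,"dx":0,"dy":0,"dz":-2,"az":0,"hand":0.6},
    {"ax":0,"ay":0,"dx":0,"dy":0,"dz":-5,"az":0,"hand":0.6},
    {"ax":0,"ay":0,"dx":0,"dy":0,"dz":-9,"az":0,"hand":0.6},
    {"ax":0,"ay":0,"dx":-3,"dy":-4,"dz":-12,"az":0,"hand":0},
    {"ax":0,"ay":0,"dx":-6,"dy":-8,"dz":-12,"az":0,"hand":0},
    {"ax":0,"ay":0,"dx":-9,"dy":-12,"dz":-12,"az":0,"hand":0},
    {"ax":0,"ay":0,"dx":-12,"dy":-15,"dz":-12,"az":0,"hand":0}
  ]
}}

```text
clock: 6.85
eef_pos: [447.6, 44.5, 122.2]
tool_rot: [3.141, 0.0, 2.451]
force: [1.6, 0.0, 0.5]
width: 85.3
gripper_force: 0.0
```

```bash
cat >> h.py <<'E'
def cupfind(guess):
    from scipy.optimize import least_squares
    T=get_image("top");S=get_image("scene")
    for I,n in((T,"top"),(S,"scene")): np.savez("pics/last_%s.npz"%n,mtx=I["mtx"],R=I["R"],t=I["t"],pixels=I["pixels"][:,:,::-1])
    g=np.array(guess,float)
    for _ in range(2):
        u,v=pj(T,[g[0],g[1],36]); u0,v0=int(u)-26,int(v)-26
        p=T["pixels"][v0:v0+52,u0:u0+52].astype(int)
        m=((p.max(2)-p.min(2)<40)&(p.min(2)>120)).astype(np.uint8)
        n,l,s,c=cv2.connectedComponentsWithStats(m); k=1+np.argmax(s[1:,4])
        cn,_=cv2.findContours((l==k).astype(np.uint8),cv2.RETR_EXTERNAL,cv2.CHAIN_APPROX_NONE)
        (cx,cy),r=cv2.minEnclosingCircle(max(cn,key=len)); 
        X=w(T,cx+u0,cy+v0,36); g=X[:2]
    print("cup",X.round(1),"r px",r,"ext",s[k][:4],"exp r",31.5*T["mtx"][0][0]/1532)
    c=np.array([X[0],X[1],0])
    for n,I in(("top",T),("scene",S)):
        u,v=pj(I,[c[0],c[1],15]);p=I["pixels"].astype(int);b=(p[:,:,2]-np.maximum(p[:,:,0],p[:,:,1])>25)
        yy,xx=np.nonzero(b);k=np.hypot(xx-u,yy-v)<20
        if k.sum()==0: print(n,"no mark");continue
        o=np.array([xx[k].mean(),yy[k].mean()])
        q=least_squares(lambda q:pj(I,c+[31.5*np.cos(q[0]),31.5*np.sin(q[0]),q[1]])-o,[2.6,15]);print(n,"mark",k.sum(),o,q.x.round(3),q.cost.round(2))
    return X
E
python3 - <<'E'
from h import *
st(); c=cupfind([468,258]); to(c[0],c[1],100,2.45)
E
```

```text
{'clock': 6.85, 'qpos': [-0.214, 0.484, 0.073, 2.142, -0.069, 0.517, 0.791], 'eef_pos': [447.563, 44.548, 122.184], 'tool_rot': [3.141, 0.0, 2.451], 'force': [1.626, 0.049, 0.542], 'torque': [-0.041, -0.021, 0.021], 'width': 85.287, 'gripper_force': 0.0}
cup [468.4 260.5  36. ] r px 10.797019958496094 ext [16 17 22 21] exp r 10.761654952085694
top mark 2 [234.5 249. ] [ 2.699 20.421] 0.0
scene mark 9 [294.44444444 298.77777778] [ 2.682 26.284] 0.0
d [12.91 18.28  2.13] a [-0.002  0.003 -0.013]
```

Call:
{"api": "send_rows", "payload": {
  "series": [
    {"ax":0,"ay":0,"dx":3,"dy":4,"dz":1,"az":0.1,"hand":0},
    {"ax":0,"ay":0,"dx":6,"dy":8,"dz":2.1,"az":0.2,"hand":0},
    {"ax":0,"ay":0,"dx":9,"dy":12,"dz":2.1,"az":0.2,"hand":0},
    {"ax":0,"ay":0,"dx":11.3,"dy":15.5,"dz":2.1,"az":0.2,"hand":0},
    {"ax":0,"ay":0,"dx":12.4,"dy":17.5,"dz":2.1,"az":0.2,"hand":0},
    {"ax":0,"ay":0,"dx":12.9,"dy":18.3,"dz":2.1,"az":0.2,"hand":0},
    {"ax":0,"ay":0,"dx":12.9,"dy":18.3,"dz":2.1,"az":0.2,"hand":0},
    {"ax":0,"ay":0,"dx":12.9,"dy":18.3,"dz":2.1,"az":0.2,"hand":0},
    {"ax":0,"ay":0,"dx":12.9,"dy":18.3,"dz":2.1,"az":0.2,"hand":0}
  ]
}}

```text
clock: 7.85
eef_pos: [465.7, 266.9, 100.7]
tool_rot: [-3.14, 0.001, 2.247]
force: [-0.1, -0.3, 0.6]
width: 85.6
gripper_force: 0.0
```

```bash
python3 - <<'E'
from h import *
st();to(468.4,260.5,-5,2.25)
E
```

```text
{'clock': 7.85, 'qpos': [-0.687, 0.619, 0.171, 1.935, -0.174, 0.603, 0.273], 'eef_pos': [465.655, 266.918, 100.733], 'tool_rot': [-3.14, 0.001, 2.247], 'force': [-0.121, -0.288, 0.644], 'torque': [0.017, -0.015, -0.006], 'width': 85.608, 'gripper_force': 0.0}
d [-0.67 -0.18 10.57] a [-0.001  0.001 -0.003]
```

Call:
{"api": "send_rows", "payload": {
  "series": [
    {"ax":0,"ay":0,"dx":-0.7,"dy":-0.2,"dz":1.5,"az":0,"hand":0},
    {"ax":0,"ay":0,"dx":-0.7,"dy":-0.2,"dz":3,"az":0,"hand":0},
    {"ax":0,"ay":0,"dx":-0.7,"dy":-0.2,"dz":5,"az":0,"hand":0},
    {"ax":0,"ay":0,"dx":-0.7,"dy":-0.2,"dz":7,"az":0,"hand":0},
    {"ax":0,"ay":0,"dx":-0.7,"dy":-0.2,"dz":8.6,"az":0,"hand":0},
    {"ax":0,"ay":0,"dx":-0.7,"dy":-0.2,"dz":9.6,"az":0,"hand":0},
    {"ax":0,"ay":0,"dx":-0.7,"dy":-0.2,"dz":10.2,"az":0,"hand":0},
    {"ax":0,"ay":0,"dx":-0.7,"dy":-0.2,"dz":10.4,"az":0,"hand":0},
    {"ax":0,"ay":0,"dx":-0.7,"dy":-0.2,"dz":10.4,"az":0,"hand":0}
  ]
}}

```text
clock: 8.75
eef_pos: [468.7, 262.3, -3.0]
tool_rot: [3.141, 0.0, 2.249]
force: [-0.5, 0.3, -0.1]
width: 85.6
gripper_force: 0.0
```

Call:
{"api": "send_rows", "payload": {
  "series": [
    {"ax":0,"ay":0,"dx":0,"dy":0,"dz":0,"az":0,"hand":0.15},
    {"ax":0,"ay":0,"dx":0,"dy":0,"dz":0,"az":0,"hand":0.24},
    {"ax":0,"ay":0,"dx":0,"dy":0,"dz":0,"az":0,"hand":0.27},
    {"ax":0,"ay":0,"dx":0,"dy":0,"dz":0,"az":0,"hand":0.27}
  ]
}}

```text
clock: 9.15
eef_pos: [468.9, 262.8, -2.3]
tool_rot: [3.14, 0.0, 2.25]
force: [-0.5, -1.8, 5.2]
width: 62.8
gripper_force: 14.2
```

```bash
python3 - <<'E'
from h import *
st()
E
```

```text
{'clock': 9.15, 'qpos': [-0.634, 0.792, 0.109, 1.981, -0.211, 0.378, 0.318], 'eef_pos': [468.87, 262.844, -2.312], 'tool_rot': [3.14, 0.0, 2.25], 'force': [-0.496, -1.761, 5.245], 'torque': [-0.113, 0.186, -0.035], 'width': 62.832, 'gripper_force': 14.19}
```

Call:
{"api": "send_rows", "payload": {
  "series": [
    {"ax":0,"ay":0,"dx":0,"dy":0,"dz":-0.1,"az":0,"hand":0.28},
    {"ax":0,"ay":0,"dx":0,"dy":0,"dz":-0.1,"az":0,"hand":0.29},
    {"ax":0,"ay":0,"dx":0,"dy":0,"dz":-0.1,"az":0,"hand":0.29}
  ]
}}

```text
clock: 9.45
eef_pos: [468.7, 262.7, -1.9]
tool_rot: [3.141, -0.0, 2.25]
force: [-0.7, 0.1, 4.9]
width: 61.2
gripper_force: 34.2
```

```bash
python3 - <<'E'
from h import *
st()
E
```

```text
{'clock': 9.45, 'qpos': [-0.634, 0.791, 0.109, 1.981, -0.211, 0.38, 0.318], 'eef_pos': [468.675, 262.733, -1.891], 'tool_rot': [3.141, -0.0, 2.25], 'force': [-0.712, 0.057, 4.894], 'torque': [-0.002, 0.132, -0.031], 'width': 61.174, 'gripper_force': 34.181}
```

Call:
{"api": "send_rows", "payload": {
  "series": [
    {"ax":0,"ay":0,"dx":0,"dy":0,"dz":-0.5,"az":0,"hand":0.29},
    {"ax":0,"ay":0,"dx":0,"dy":0,"dz":-1.5,"az":0,"hand":0.29},
    {"ax":0,"ay":0,"dx":0,"dy":0,"dz":-3.5,"az":0,"hand":0.29},
    {"ax":0,"ay":0,"dx":0,"dy":0,"dz":-6,"az":0,"hand":0.29},
    {"ax":0,"ay":0,"dx":0,"dy":0,"dz":-9,"az":0,"hand":0.29},
    {"ax":0,"ay":0,"dx":0,"dy":0,"dz":-11,"az":0,"hand":0.29},
    {"ax":0,"ay":0,"dx":0,"dy":0,"dz":-12.5,"az":0,"hand":0.29},
    {"ax":0,"ay":0,"dx":0,"dy":0,"dz":-13,"az":0,"hand":0.29},
    {"ax":0,"ay":0,"dx":0,"dy":0,"dz":-13,"az":0,"hand":0.29}
  ]
}}

```text
clock: 10.35
eef_pos: [468.7, 262.7, 128.5]
tool_rot: [3.14, 0.0, 2.25]
force: [-0.9, 0.5, -1.8]
width: 61.1
gripper_force: 33.9
```

```bash
python3 - <<'E'
from h import *
st()
# tool yaw: slot 2.69 at yaw 2.25 -> want slot .62 (mod pi)
to(560,-210,130,2.25-2.07+0.17)
S=get_image("scene");cv2.imwrite("pics/s4.png",cv2.resize(S["pixels"][170:320,220:370,::-1],None,fx=4,fy=4,interpolation=cv2.INTER_CUBIC))
E
```

```text
{'clock': 10.35, 'qpos': [-0.686, 0.576, 0.185, 1.914, -0.163, 0.664, 0.277], 'eef_pos': [468.736, 262.715, 128.48], 'tool_rot': [3.14, 0.0, 2.25], 'force': [-0.878, 0.46, -1.843], 'torque': [-0.036, -0.016, -0.036], 'width': 61.106, 'gripper_force': 33.87}
d [-42.52 -22.58  -0.18] a [ 1.0e-03 -1.0e-03  1.9e+00]
```

View pics/s4.png

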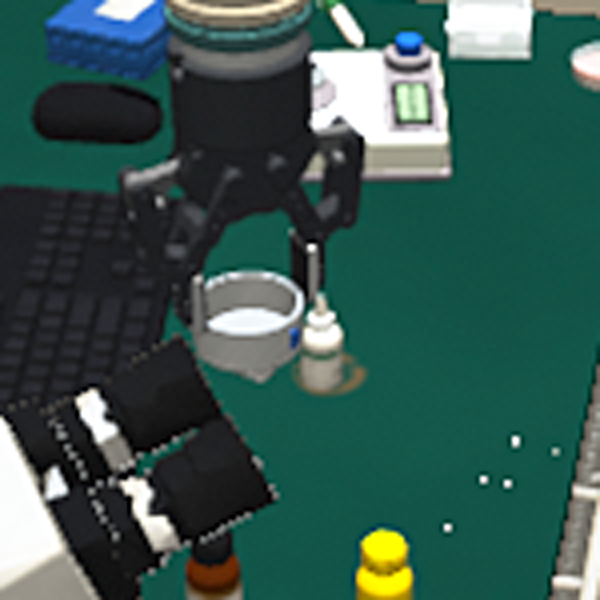

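Shown: the cup is held upright between the fingers (rim centre about (248,300)), and the blue key is at (408,42) in the crop, i.e. full picture (322,180.5). Carry it to the pan.

Call:
{"api": "send_rows", "payload": {
  "series": [
    {"ax":0,"ay":0,"dx":-1.3,"dy":-0.7,"dz":0,"az":0.08,"hand":0.29},
    {"ax":0,"ay":0,"dx":-4,"dy":-2.1,"dz":0,"az":0.2,"hand":0.29},
    {"ax":0,"ay":0,"dx":-7,"dy":-3.7,"dz":0,"az":0.33,"hand":0.29},
    {"ax":0,"ay":0,"dx":-10,"dy":-5.3,"dz":0,"az":0.46,"hand":0.29},
    {"ax":0,"ay":0,"dx":-13,"dy":-6.9,"dz":0,"az":0.6,"hand":0.29},
    {"ax":0,"ay":0,"dx":-16,"dy":-8.4,"dz":0,"az":0.74,"hand":0.29},
    {"ax":0,"ay":0,"dx":-19,"dy":-10,"dz":0,"az":0.88,"hand":0.29},
    {"ax":0,"ay":0,"dx":-22,"dy":-11.6,"dz":0,"az":1.02,"hand":0.29},
    {"ax":0,"ay":0,"dx":-24,"dy":-12.7,"dz":0,"az":1.14,"hand":0.29},
    {"ax":0,"ay":0,"dx":-25,"dy":-13.2,"dz":0,"az":1.24,"hand":0.29}
  ]
}}

```text
clock: 11.4
eef_pos: [522.1, -18.2, 126.8]
tool_rot: [-3.141, 0.003, 1.001]
force: [0.9, 0.5, -0.9]
width: 61.3
gripper_force: 33.9
```

```bash
python3 - <<'E'
from h import *
from scipy.optimize import least_squares
st(); to(561.5,-209.7,120,0.18)
S=dict(np.load("pics/scene2.npz"))
q=least_squares(lambda X:np.r_[pj(T,X)-[421.3,229.2],pj(S,X)-[322,180.5]],[478,-275,60]);print("key",q.x,q.fun)
E
```

```text
{'clock': 11.4, 'qpos': [-0.354, 0.608, 0.507, 1.958, -0.448, 0.689, -0.14], 'eef_pos': [522.143, -18.213, 126.767], 'tool_rot': [-3.141, 0.003, 1.001], 'force': [0.878, 0.495, -0.946], 'torque': [0.03, 0.004, -0.037], 'width': 61.305, 'gripper_force': 33.865}
d [-14.    13.64   0.71] a [0.001 0.003 0.821]
key [ 479.28579127 -275.16970254   62.06573682] [-0.04251977 -0.26180782  0.28771439  0.03569051]
```

Call:
{"api": "send_rows", "payload": {
  "series": [
    {"ax":0,"ay":0,"dx":-2,"dy":2,"dz":0,"az":0.1,"hand":0.29},
    {"ax":0,"ay":0,"dx":-4.5,"dy":4.4,"dz":0,"az":0.22,"hand":0.29},
    {"ax":0,"ay":0,"dx":-7,"dy":6.8,"dz":0,"az":0.36,"hand":0.29},
    {"ax":0,"ay":0,"dx":-9.5,"dy":9.2,"dz":0,"az":0.5,"hand":0.29},
    {"ax":0,"ay":0,"dx":-11.5,"dy":11.2,"dz":0,"az":0.64,"hand":0.29},
    {"ax":0,"ay":0,"dx":-13,"dy":12.6,"dz":0,"az":0.75,"hand":0.29},
    {"ax":0,"ay":0,"dx":-13.7,"dy":13.3,"dz":0.3,"az":0.82,"hand":0.29},
    {"ax":0,"ay":0,"dx":-14,"dy":13.6,"dz":0.7,"az":0.82,"hand":0.29},
    {"ax":0,"ay":0,"dx":-14,"dy":13.6,"dz":0.7,"az":0.82,"hand":0.29},
    {"ax":0,"ay":0,"dx":-14,"dy":13.6,"dz":0.7,"az":0.82,"hand":0.29}
  ]
}}

```text
clock: 12.4
eef_pos: [562.9, -204.6, 119.9]
tool_rot: [-3.14, 0.001, 0.192]
force: [-0.8, -0.3, -1.7]
width: 61.4
gripper_force: 33.9
```

```bash
python3 - <<'E'
from h import *
st(); to(561.5,-209.7,72,0.18)
S=get_image("scene");np.savez("pics/s5.npz",mtx=S["mtx"],R=S["R"],t=S["t"],pixels=S["pixels"][:,:,::-1])
p=S["pixels"].astype(int);b=(p[:,:,2]-np.maximum(p[:,:,0],p[:,:,1])>25)
s=read_state();x,y,z=s["eef_pos"];
print(pj(S,[x,y,z+20]));u,v=pj(S,[x,y,z+20]);yy,xx=np.nonzero(b);k=np.hypot(xx-u,yy-v)<25;print(list(zip(xx[k],yy[k])))
E
```

```text
{'clock': 12.4, 'qpos': [-0.111, 0.764, 0.7, 1.757, -0.629, 0.861, -0.499], 'eef_pos': [562.931, -204.581, 119.869], 'tool_rot': [-3.14, 0.001, 0.192], 'force': [-0.833, -0.331, -1.692], 'torque': [0.055, -0.015, -0.039], 'width': 61.39, 'gripper_force': 33.874}
d [-0.23  0.48  4.79] a [-0.002  0.001  0.012]
[290.83088267 165.16281256]
[(np.int64(266), np.int64(163)), (np.int64(267), np.int64(163)), (np.int64(268), np.int64(163)), (np.int64(266), np.int64(164)), (np.int64(267), np.int64(164)), (np.int64(268), np.int64(164)), (np.int64(269), np.int64(164)), (np.int64(270), np.int64(164)), (np.int64(271), np.int64(164)), (np.int64(272), np.int64(164)), (np.int64(266), np.int64(165)), (np.int64(267), np.int64(165)), (np.int64(268), np.int64(165)), (np.int64(269), np.int64(165)), (np.int64(270), np.int64(165)), (np.int64(271), np.int64(165)), (np.int64(272), np.int64(165)), (np.int64(283), np.int64(165)), (np.int64(266), np.int64(166)), (np.int64(267), np.int64(166)), (np.int64(268), np.int64(166)), (np.int64(269), np.int64(166)), (np.int64(270), np.int64(166)), (np.int64(271), np.int64(
[... 1354 characters left out ...]
.int64(269), np.int64(172)), (np.int64(270), np.int64(172)), (np.int64(271), np.int64(172)), (np.int64(272), np.int64(172)), (np.int64(273), np.int64(172)), (np.int64(268), np.int64(173)), (np.int64(269), np.int64(173)), (np.int64(270), np.int64(173)), (np.int64(271), np.int64(173)), (np.int64(272), np.int64(173)), (np.int64(268), np.int64(174)), (np.int64(269), np.int64(174)), (np.int64(270), np.int64(174)), (np.int64(271), np.int64(174)), (np.int64(272), np.int64(174)), (np.int64(268), np.int64(175)), (np.int64(269), np.int64(175)), (np.int64(270), np.int64(175)), (np.int64(271), np.int64(175)), (np.int64(269), np.int64(176)), (np.int64(270), np.int64(176)), (np.int64(269), np.int64(177))]
```

Call:
{"api": "send_rows", "payload": {
  "series": [
    {"ax":0,"ay":0,"dx":0,"dy":0.2,"dz":0.5,"az":0.01,"hand":0.29},
    {"ax":0,"ay":0,"dx":-0.1,"dy":0.3,"dz":1.5,"az":0.01,"hand":0.29},
    {"ax":0,"ay":0,"dx":-0.2,"dy":0.5,"dz":2.5,"az":0.01,"hand":0.29},
    {"ax":0,"ay":0,"dx":-0.2,"dy":0.5,"dz":3.5,"az":0.01,"hand":0.29},
    {"ax":0,"ay":0,"dx":-0.2,"dy":0.5,"dz":4.2,"az":0.01,"hand":0.29},
    {"ax":0,"ay":0,"dx":-0.2,"dy":0.5,"dz":4.5,"az":0.01,"hand":0.29},
    {"ax":0,"ay":0,"dx":-0.2,"dy":0.5,"dz":4.6,"az":0.01,"hand":0.29},
    {"ax":0,"ay":0,"dx":-0.2,"dy":0.5,"dz":4.6,"az":0.01,"hand":0.29},
    {"ax":0,"ay":0,"dx":-0.2,"dy":0.5,"dz":4.6,"az":0.01,"hand":0.29}
  ]
}}

```text
clock: 13.35
eef_pos: [562.7, -211.3, 75.0]
tool_rot: [3.141, -0.001, 0.18]
force: [-0.9, -0.1, -1.0]
width: 61.3
gripper_force: 33.9
```

```bash
python3 - <<'E'
from h import *
st(); to(561.5,-209.7,66,0.18)
E
```

```text
{'clock': 13.35, 'qpos': [-0.073, 0.821, 0.652, 1.783, -0.685, 0.778, -0.457], 'eef_pos': [562.694, -211.252, 75.046], 'tool_rot': [3.141, -0.001, 0.18], 'force': [-0.913, -0.114, -1.022], 'torque': [-0.017, -0.031, 0.016], 'width': 61.323, 'gripper_force': 33.874}
d [-0.09 -0.17  0.9 ] a [ 0.    -0.001 -0.   ]
```

Call:
{"api": "send_rows", "payload": {
  "series": [
    {"ax":0,"ay":0,"dx":-0.1,"dy":-0.15,"dz":0.3,"az":0,"hand":0.29},
    {"ax":0,"ay":0,"dx":-0.1,"dy":-0.15,"dz":0.6,"az":0,"hand":0.29},
    {"ax":0,"ay":0,"dx":-0.1,"dy":-0.15,"dz":0.9,"az":0,"hand":0.29},
    {"ax":0,"ay":0,"dx":-0.1,"dy":-0.15,"dz":0.9,"az":0,"hand":0.29},
    {"ax":0,"ay":0,"dx":-0.1,"dy":-0.15,"dz":0.9,"az":0,"hand":0.29},
    {"ax":0,"ay":0,"dx":-0.1,"dy":-0.15,"dz":0.9,"az":0,"hand":0.29}
  ]
}}

```text
clock: 13.95
eef_pos: [561.2, -209.9, 65.7]
tool_rot: [3.141, -0.0, 0.18]
force: [0.0, -0.1, -1.3]
width: 61.6
gripper_force: 33.9
```

```bash
python3 - <<'E'
from h import *
st(); to(561.5,-209.7,62,0.18)
E
```

```text
{'clock': 13.95, 'qpos': [-0.068, 0.831, 0.641, 1.792, -0.697, 0.759, -0.448], 'eef_pos': [561.183, -209.945, 65.734], 'tool_rot': [3.141, -0.0, 0.18], 'force': [0.023, -0.083, -1.263], 'torque': [0.0, 0.012, 0.04], 'width': 61.606, 'gripper_force': 33.874}
d [ 0.04 -0.02  0.37] a [ 0. -0. -0.]
```

Settled at (561, −210), not touching yet. Lower 4 mm in small steps.

Call:
{"api": "send_rows", "payload": {
  "series": [
    {"ax":0,"ay":0,"dx":0,"dy":0,"dz":0.1,"az":0,"hand":0.29},
    {"ax":0,"ay":0,"dx":0,"dy":0,"dz":0.2,"az":0,"hand":0.29},
    {"ax":0,"ay":0,"dx":0,"dy":0,"dz":0.3,"az":0,"hand":0.29},
    {"ax":0,"ay":0,"dx":0,"dy":0,"dz":0.4,"az":0,"hand":0.29},
    {"ax":0,"ay":0,"dx":0,"dy":0,"dz":0.4,"az":0,"hand":0.29},
    {"ax":0,"ay":0,"dx":0,"dy":0,"dz":0.4,"az":0,"hand":0.29}
  ]
}}

```text
clock: 14.55
eef_pos: [561.2, -209.9, 61.9]
tool_rot: [3.141, -0.0, 0.18]
force: [-0.3, -0.3, 1.2]
width: 61.1
gripper_force: 34.2
```

```bash
python3 - <<'E'
from h import *
st()
E
```

```text
{'clock': 14.55, 'qpos': [-0.066, 0.836, 0.636, 1.794, -0.701, 0.752, -0.444], 'eef_pos': [561.241, -209.929, 61.893], 'tool_rot': [3.141, -0.0, 0.18], 'force': [-0.3, -0.279, 1.212], 'torque': [0.006, 0.07, -0.003], 'width': 61.056, 'gripper_force': 34.172}
```

Load is up 2.5 N (about 2 mm sink), with contact at the bar-top height, so the cup is riding on the bar. Turn slowly.

Call:
{"api": "send_rows", "payload": {
  "series": [
    {"ax":0,"ay":0,"dx":0,"dy":0,"dz":0,"az":0.02,"hand":0.29},
    {"ax":0,"ay":0,"dx":0,"dy":0,"dz":0,"az":0.04,"hand":0.29},
    {"ax":0,"ay":0,"dx":0,"dy":0,"dz":0,"az":0.06,"hand":0.29},
    {"ax":0,"ay":0,"dx":0,"dy":0,"dz":0,"az":0.06,"hand":0.29}
  ]
}}

```text
clock: 14.95
eef_pos: [561.3, -209.8, 61.7]
tool_rot: [3.141, -0.0, 0.119]
force: [-0.3, -0.2, 2.1]
width: 61.4
gripper_force: 34.2
```

```bash
python3 - <<'E'
from h import *
st()
E
```

```text
{'clock': 14.95, 'qpos': [-0.074, 0.841, 0.652, 1.794, -0.717, 0.759, -0.491], 'eef_pos': [561.287, -209.843, 61.721], 'tool_rot': [3.141, -0.0, 0.119], 'force': [-0.322, -0.215, 2.092], 'torque': [0.062, -0.039, -0.052], 'width': 61.426, 'gripper_force': 34.201}
```

Call:
{"api": "send_rows", "payload": {
  "series": [
    {"ax":0,"ay":0,"dx":0,"dy":0,"dz":0,"az":0.02,"hand":0.29},
    {"ax":0,"ay":0,"dx":0,"dy":0,"dz":0,"az":0.04,"hand":0.29},
    {"ax":0,"ay":0,"dx":0,"dy":0,"dz":0,"az":0.06,"hand":0.29},
    {"ax":0,"ay":0,"dx":0,"dy":0,"dz":0,"az":0.06,"hand":0.29}
  ]
}}

```text
clock: 15.35
eef_pos: [561.3, -209.9, 61.7]
tool_rot: [3.141, -0.0, 0.059]
force: [-0.1, 0.3, 1.4]
width: 61.2
gripper_force: 34.2
```

```bash
python3 - <<'E'
from h import *
st()
E
```

```text
{'clock': 15.35, 'qpos': [-0.082, 0.846, 0.668, 1.794, -0.732, 0.767, -0.538], 'eef_pos': [561.304, -209.898, 61.712], 'tool_rot': [3.141, -0.0, 0.059], 'force': [-0.121, 0.346, 1.423], 'torque': [-0.025, -0.119, -0.012], 'width': 61.202, 'gripper_force': 34.199}
```

Call:
{"api": "send_rows", "payload": {
  "series": [
    {"ax":0,"ay":0,"dx":0,"dy":0,"dz":0,"az":-0.04,"hand":0.29},
    {"ax":0,"ay":0,"dx":0,"dy":0,"dz":0,"az":-0.08,"hand":0.29},
    {"ax":0,"ay":0,"dx":0,"dy":0,"dz":0,"az":-0.12,"hand":0.29},
    {"ax":0,"ay":0,"dx":0,"dy":0,"dz":0,"az":-0.14,"hand":0.29},
    {"ax":0,"ay":0,"dx":0,"dy":0,"dz":0,"az":-0.16,"hand":0.29},
    {"ax":0,"ay":0,"dx":0,"dy":0,"dz":0,"az":-0.18,"hand":0.29},
    {"ax":0,"ay":0,"dx":0,"dy":0,"dz":0,"az":-0.18,"hand":0.29}
  ]
}}

```text
clock: 16.05
eef_pos: [561.0, -210.2, 61.7]
tool_rot: [3.141, 0.0, 0.24]
force: [-0.1, -0.1, 0.8]
width: 61.3
gripper_force: 34.2
```

```bash
python3 - <<'E'
from h import *
st()
E
```

```text
{'clock': 16.05, 'qpos': [-0.057, 0.831, 0.621, 1.794, -0.686, 0.745, -0.397], 'eef_pos': [561.036, -210.171, 61.737], 'tool_rot': [3.141, 0.0, 0.24], 'force': [-0.128, -0.05, 0.803], 'torque': [-0.248, 0.049, -0.021], 'width': 61.261, 'gripper_force': 34.17}
```

Call:
{"api": "send_rows", "payload": {
  "series": [
    {"ax":0,"ay":0,"dx":0,"dy":0,"dz":0,"az":-0.02,"hand":0.29},
    {"ax":0,"ay":0,"dx":0,"dy":0,"dz":0,"az":-0.04,"hand":0.29},
    {"ax":0,"ay":0,"dx":0,"dy":0,"dz":0,"az":-0.06,"hand":0.29},
    {"ax":0,"ay":0,"dx":0,"dy":0,"dz":0,"az":-0.06,"hand":0.29}
  ]
}}

```text
clock: 16.45
eef_pos: [561.2, -210.0, 61.7]
tool_rot: [3.141, -0.0, 0.3]
force: [0.7, -1.5, 0.6]
width: 60.8
gripper_force: 34.2
```

```bash
python3 - <<'E'
from h import *
st()
E
```

```text
{'clock': 16.45, 'qpos': [-0.048, 0.826, 0.605, 1.794, -0.67, 0.738, -0.351], 'eef_pos': [561.204, -209.95, 61.739], 'tool_rot': [3.141, -0.0, 0.3], 'force': [0.711, -1.524, 0.554], 'torque': [-0.395, 0.072, 0.003], 'width': 60.844, 'gripper_force': 34.167}
```

Call:
{"api": "send_rows", "payload": {
  "series": [
    {"ax":0,"ay":0,"dx":0,"dy":0.08,"dz":0,"az":0,"hand":0.29},
    {"ax":0,"ay":0,"dx":0,"dy":0.15,"dz":0,"az":0,"hand":0.29},
    {"ax":0,"ay":0,"dx":0,"dy":0.15,"dz":0,"az":0,"hand":0.29},
    {"ax":0,"ay":0,"dx":0,"dy":0.15,"dz":0,"az":0,"hand":0.29}
  ]
}}

```text
clock: 16.85
eef_pos: [561.3, -210.3, 61.4]
tool_rot: [-3.14, 0.0, 0.3]
force: [-0.1, 1.2, 1.2]
width: 61.4
gripper_force: 34.2
```

```bash
python3 - <<'E'
from h import *
st()
E
```

```text
{'clock': 16.85, 'qpos': [-0.047, 0.827, 0.604, 1.791, -0.67, 0.741, -0.35], 'eef_pos': [561.285, -210.319, 61.441], 'tool_rot': [-3.14, 0.0, 0.3], 'force': [-0.143, 1.225, 1.177], 'torque': [0.319, 0.193, -0.018], 'width': 61.403, 'gripper_force': 34.222}
```

```bash
python3 - <<'E'
from h import *
p=T["pixels"].astype(float).mean(2); u0,v0=382,186
g=p[v0:v0+32,u0:u0+32]; yy,xx=np.mgrid[v0:v0+32,u0:u0+32]
k=np.hypot(xx-398.3,yy-202)<9.5
bg=np.median(g[k]);wt=np.clip(bg-15-g,0,None)*k
W=[w(T,a,b,66)[:2] for a,b in zip(xx[wt>0],yy[wt>0])];W=np.array(W);ww=wt[wt>0]
m=(W*ww[:,None]).sum(0)/ww.sum();C=((W-m).T*ww)@(W-m)/ww.sum();e,V=np.linalg.eigh(C);d=V[:,1]*np.sign(V[0,1])
print("bar centre",m.round(1),"ang",np.arctan2(d[1],d[0]).round(3),"len",np.sqrt(12*e).round(1),len(W))
# mark position in s5 (cup held, tool at 562.9,-204.6 yaw .192)
S=dict(np.load("pics/s5.npz"));c=np.array([562.9-1.5,-204.9,0])
for a in(.5,.6,.7,.8,.9,1.0):print(a,pj(S,c+[31.5*np.cos(a),31.5*np.sin(a),122+16]).round(1))
E
```

```text
bar centre [ 562.7 -208.1] ang 0.642 len [ 8.3 49.4] 54
0.5 [281.3 167.2]
0.6 [281.6 167.6]
0.7 [282.1 168. ]
0.8 [282.6 168.4]
0.9 [283.1 168.7]
1.0 [283.8 169.1]
```

Call:
{"api": "send_rows", "payload": {
  "series": [
    {"ax":0,"ay":0,"dx":0,"dy":0,"dz":-0.2,"az":0.05,"hand":0.29},
    {"ax":0,"ay":0,"dx":0.1,"dy":-0.1,"dz":-0.4,"az":0.1,"hand":0.29},
    {"ax":0,"ay":0,"dx":0.3,"dy":-0.15,"dz":-0.4,"az":0.1,"hand":0.29},
    {"ax":0,"ay":0,"dx":0.3,"dy":-0.15,"dz":-0.4,"az":0.1,"hand":0.29},
    {"ax":0,"ay":0,"dx":0.3,"dy":-0.15,"dz":-0.4,"az":0.1,"hand":0.29}
  ]
}}

```text
clock: 17.35
eef_pos: [564.0, -208.8, 65.4]
tool_rot: [-3.142, 0.0, 0.201]
force: [-0.2, -0.6, -1.9]
width: 61.3
gripper_force: 33.9
```

```bash
python3 - <<'E'
from h import *
st();to(564.2,-207.8,62.3,.2)
E
```

```text
{'clock': 17.35, 'qpos': [-0.068, 0.832, 0.637, 1.785, -0.691, 0.761, -0.436], 'eef_pos': [563.974, -208.846, 65.409], 'tool_rot': [-3.142, 0.0, 0.201], 'force': [-0.197, -0.649, -1.903], 'torque': [-0.006, 0.027, 0.054], 'width': 61.27, 'gripper_force': 33.873}
d [ 0.04 -0.1   0.31] a [-0.     0.     0.001]
```

Call:
{"api": "send_rows", "payload": {
  "series": [
    {"ax":0,"ay":0,"dx":0,"dy":-0.1,"dz":0.1,"az":0,"hand":0.29},
    {"ax":0,"ay":0,"dx":0,"dy":-0.1,"dz":0.2,"az":0,"hand":0.29},
    {"ax":0,"ay":0,"dx":0,"dy":-0.1,"dz":0.3,"az":0,"hand":0.29},
    {"ax":0,"ay":0,"dx":0,"dy":-0.1,"dz":0.35,"az":0,"hand":0.29},
    {"ax":0,"ay":0,"dx":0,"dy":-0.1,"dz":0.35,"az":0,"hand":0.29},
    {"ax":0,"ay":0,"dx":0,"dy":-0.1,"dz":0.35,"az":0,"hand":0.29}
  ]
}}

```text
clock: 17.95
eef_pos: [563.8, -207.9, 62.3]
tool_rot: [-3.141, 0.0, 0.2]
force: [-0.1, -0.0, 1.6]
width: 61.3
gripper_force: 34.1
```

```bash
python3 - <<'E'
from h import *
st();to(564.2,-207.8,62.3,.2)
E
```

```text
{'clock': 17.95, 'qpos': [-0.067, 0.836, 0.633, 1.789, -0.696, 0.754, -0.434], 'eef_pos': [563.756, -207.874, 62.288], 'tool_rot': [-3.141, 0.0, 0.2], 'force': [-0.143, -0.023, 1.558], 'torque': [0.182, 0.155, 0.022], 'width': 61.348, 'gripper_force': 34.127}
d [ 0.05  0.   -0.  ] a [-0.  0. -0.]
```

Call:
{"api": "send_rows", "payload": {
  "series": [
    {"ax":0,"ay":0,"dx":0,"dy":0,"dz":0,"az":-0.02,"hand":0.29},
    {"ax":0,"ay":0,"dx":0,"dy":0,"dz":0,"az":-0.04,"hand":0.29},
    {"ax":0,"ay":0,"dx":0,"dy":0,"dz":0,"az":-0.06,"hand":0.29},
    {"ax":0,"ay":0,"dx":0,"dy":0,"dz":0,"az":-0.08,"hand":0.29},
    {"ax":0,"ay":0,"dx":0,"dy":0,"dz":0,"az":-0.08,"hand":0.29}
  ]
}}

```text
clock: 18.45
eef_pos: [564.0, -208.4, 62.3]
tool_rot: [3.141, -0.0, 0.28]
force: [-0.6, -0.6, 1.0]
width: 61.1
gripper_force: 34.1
```

```bash
python3 - <<'E'
from h import *
st()
E
```

```text
{'clock': 18.45, 'qpos': [-0.056, 0.829, 0.612, 1.788, -0.675, 0.744, -0.372], 'eef_pos': [563.954, -208.406, 62.33], 'tool_rot': [3.141, -0.0, 0.28], 'force': [-0.587, -0.624, 0.973], 'torque': [-0.164, 0.046, -0.095], 'width': 61.074, 'gripper_force': 34.098}
```

```bash
python3 - <<'E'
from h import *
S=get_image("scene");np.savez("pics/s6.npz",mtx=S["mtx"],R=S["R"],t=S["t"],pixels=S["pixels"][:,:,::-1])
p=S["pixels"].astype(int);s=read_state();x,y,z=s["eef_pos"]
c=np.array([x-1.5,y-.4,z+2]);print("ctr rim",pj(S,c+[0,0,36]))
u,v=pj(S,c+[0,0,15]).astype(int);print(u,v)
b=p[:,:,2]-np.maximum(p[:,:,0],p[:,:,1])
print(b[v-14:v+16,u-14:u+14])
for a in(.4,.6,.72,.9,1.1,1.3):print(a,pj(S,c+[31.5*np.cos(a),31.5*np.sin(a),16]).round(1))
cv2.imwrite("pics/s6.png",cv2.resize(S["pixels"][145:220,245:345,::-1],None,fx=8,fy=8,interpolation=cv2.INTER_CUBIC))
E
```

```text
ctr rim [291.70897329 176.47411002]
291 182
[[-11 -11 -11 -12 -12 -13 -11 -11 -12 -11  -7   1   1   1   1   1   3   4
    1  -9  -9  -8 -33 -59 -61 -61 -44 -21]
 [-12 -11 -11 -13 -13 -13 -10 -11 -11 -12  -7   3   4   5   3   4   6   5
    2 -10 -12 -22 -27 -49 -61 -62 -59 -40]
 [-11 -11 -11 -11 -13 -13 -10 -11 -11 -13  -5   1   3   4   4   5   5   5
   -2  -7 -10 -19 -25 -25 -57 -65 -66 -58]
 [-10 -11 -10 -12 -11 -10 -11 -10 -12 -14  -6   2   3   3   3   4   5   3
   -2  -6 -11 -10 -20 -26 -44 -61 -40 -11]
 [-11 -10 -11 -10 -11 -11 -10 -12 -13 -14 -10  -1   3   3   1   1   4   2
   -1  -5  -9 -11 -10 -29 -34 -31  -8   0]
 [-12 -12 -11 -10  -9 -11 -11 -13  -4  -8  -2   1  -2   0   1   2   1  -2
   -6  -2  -2   1   1 -14 -21 -20 -21   0]
 [-12 -12 -12 -11 -12 -13  -9  -2  -1  -6  -3  -1  -2   1   1   1   3  -3
   -5  -4  -5   0   0   2   0 -13 -32   0]
 [-12 -12 -11 -11 -13 -10   4   3  -2  -9  -7  -5  -2   3   2   2   2  -3
   -5  -6  -7  -9  -6   0   3  -1 -15 -36]
 [-12 -12 -12 -12 -13   2   6   1  -7  -7  -4  -4  -2   1   3   2   2  -4
   -4  -6  -6  -6  -7  -7   4   3  -4 -18]
 [-
[... 1863 characters left out ...]
   2]
 [  0   0   3  -3  -3  -2  -3  -3  -3   2   2   2   3   2   2   1   2   1
    1   0  -3  -4  -3  -3   0  -2  -3   3]
 [  0   0   0   1  -3  -3  -3  -1  -2  -2  -3  -4  -3  -4  -3  -4  -4  -5
   -4  -4  -2  -1  -2  -1  -1  -3   0   1]
 [  0   0   0   3  -1  -2  -1  -1  -2  -3  -2  -2  -3  -3  -3  -3  -2  -2
   -1  -2  -2  -2  -2  -1  -2   0   3   0]
 [  0   0   0   0   3   2  -2  -3  -2  -3  -3  -3  -3  -2  -1  -1  -1  -1
   -3  -1  -3  -3  -3  -3   4   3   0   0]
 [  0   0   0   0   0   3   7  -2  -3  -2  -3  -3  -2  -2  -3  -3  -2  -2
   -2  -3  -5  -1   4   3   0   0   0   0]]
0.4 [281.8 183.2]
0.6 [282.3 184.1]
0.72 [282.8 184.6]
0.9 [283.7 185.3]
1.1 [285.1 186. ]
1.3 [286.8 186.5]
```

View pics/s6.png

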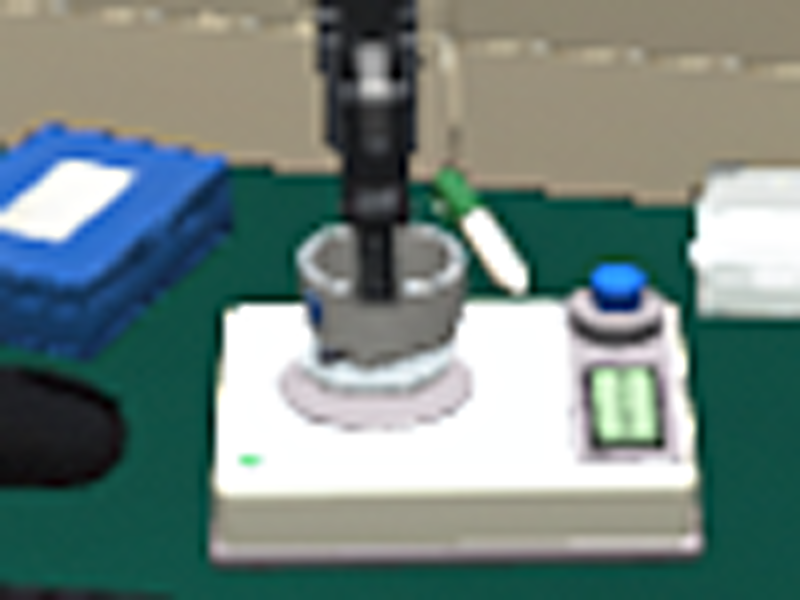

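The picture shows the cup's silhouette centred about (383) and the pan's collar at (376), so allowing for height the cup is 3–4 mm too far in −x. I'll shift it by (+3, −1) mm and try again.

Call:
{"api": "send_rows", "payload": {
  "series": [
    {"ax":0,"ay":0,"dx":0,"dy":0,"dz":-0.3,"az":0.03,"hand":0.29},
    {"ax":0,"ay":0,"dx":0.2,"dy":0.1,"dz":-0.3,"az":0.06,"hand":0.29},
    {"ax":0,"ay":0,"dx":0.27,"dy":0.16,"dz":-0.3,"az":0.06,"hand":0.29},
    {"ax":0,"ay":0,"dx":0.27,"dy":0.16,"dz":-0.3,"az":0.06,"hand":0.29},
    {"ax":0,"ay":0,"dx":0.27,"dy":0.16,"dz":-0.1,"az":0.06,"hand":0.29},
    {"ax":0,"ay":0,"dx":0.27,"dy":0.16,"dz":0,"az":0.06,"hand":0.29},
    {"ax":0,"ay":0,"dx":0.27,"dy":0.16,"dz":0,"az":0.06,"hand":0.29}
  ]
}}

```text
clock: 19.2
eef_pos: [566.5, -208.8, 62.1]
tool_rot: [-3.141, 0.0, 0.22]
force: [-0.7, 0.3, -0.0]
width: 61.4
gripper_force: 34.1
```

```bash
python3 - <<'E'
from h import *
st()
E
```

```text
{'clock': 19.2, 'qpos': [-0.064, 0.838, 0.629, 1.78, -0.689, 0.758, -0.422], 'eef_pos': [566.516, -208.783, 62.083], 'tool_rot': [-3.141, 0.0, 0.22], 'force': [-0.738, 0.333, -0.034], 'torque': [0.059, 0.184, -0.03], 'width': 61.41, 'gripper_force': 34.094}
```

Call:
{"api": "send_rows", "payload": {
  "series": [
    {"ax":0,"ay":0,"dx":0,"dy":0,"dz":0,"az":-0.02,"hand":0.29},
    {"ax":0,"ay":0,"dx":0,"dy":0,"dz":0,"az":-0.04,"hand":0.29},
    {"ax":0,"ay":0,"dx":0,"dy":0,"dz":0,"az":-0.06,"hand":0.29},
    {"ax":0,"ay":0,"dx":0,"dy":0,"dz":0,"az":-0.06,"hand":0.29}
  ]
}}

```text
clock: 19.6
eef_pos: [566.7, -208.7, 62.3]
tool_rot: [-3.141, -0.0, 0.28]
force: [-0.8, -0.6, 0.1]
width: 61.2
gripper_force: 34.0
```

```bash
python3 - <<'E'
from h import *
st()
E
```

```text
{'clock': 19.6, 'qpos': [-0.055, 0.833, 0.613, 1.779, -0.674, 0.751, -0.376], 'eef_pos': [566.737, -208.738, 62.254], 'tool_rot': [-3.141, -0.0, 0.28], 'force': [-0.791, -0.605, 0.141], 'torque': [0.05, 0.282, -0.069], 'width': 61.168, 'gripper_force': 34.031}
```

Call:
{"api": "send_rows", "payload": {
  "series": [
    {"ax":0,"ay":0,"dx":0,"dy":0,"dz":0,"az":0.03,"hand":0.29},
    {"ax":0,"ay":0,"dx":0,"dy":0,"dz":0,"az":0.06,"hand":0.29},
    {"ax":0,"ay":0,"dx":0.02,"dy":0.04,"dz":0,"az":0.08,"hand":0.29},
    {"ax":0,"ay":0,"dx":0.04,"dy":0.08,"dz":0,"az":0.08,"hand":0.29},
    {"ax":0,"ay":0,"dx":0.06,"dy":0.12,"dz":0,"az":0.08,"hand":0.29},
    {"ax":0,"ay":0,"dx":0.08,"dy":0.16,"dz":0,"az":0.08,"hand":0.29},
    {"ax":0,"ay":0,"dx":0.08,"dy":0.2,"dz":0,"az":0.08,"hand":0.29},
    {"ax":0,"ay":0,"dx":0.08,"dy":0.2,"dz":0,"az":0.08,"hand":0.29}
  ]
}}

```text
clock: 20.4
eef_pos: [568.1, -209.8, 62.0]
tool_rot: [-3.14, 0.0, 0.2]
force: [-1.7, 2.4, -1.7]
width: 61.4
gripper_force: 33.9
```

```bash
python3 - <<'E'
from h import *
st()
E
```

```text
{'clock': 20.4, 'qpos': [-0.064, 0.842, 0.634, 1.774, -0.694, 0.763, -0.438], 'eef_pos': [568.074, -209.842, 61.979], 'tool_rot': [-3.14, 0.0, 0.2], 'force': [-1.731, 2.39, -1.715], 'torque': [0.511, 0.066, -0.07], 'width': 61.38, 'gripper_force': 33.852}
```

It dropped: z force is back to the cup's weight and there is a side force along the bar's normal. Ease off sideways and lower.

Call:
{"api": "send_rows", "payload": {
  "series": [
    {"ax":0,"ay":0,"dx":-0.03,"dy":-0.06,"dz":0,"az":0,"hand":0.29},
    {"ax":0,"ay":0,"dx":-0.05,"dy":-0.11,"dz":0,"az":0,"hand":0.29},
    {"ax":0,"ay":0,"dx":-0.05,"dy":-0.11,"dz":0.1,"az":0,"hand":0.29},
    {"ax":0,"ay":0,"dx":-0.05,"dy":-0.11,"dz":0.2,"az":0,"hand":0.29},
    {"ax":0,"ay":0,"dx":-0.05,"dy":-0.11,"dz":0.25,"az":0,"hand":0.29},
    {"ax":0,"ay":0,"dx":-0.05,"dy":-0.11,"dz":0.25,"az":0,"hand":0.29}
  ]
}}

```text
clock: 21.0
eef_pos: [567.4, -209.9, 59.7]
tool_rot: [3.141, 0.0, 0.199]
force: [-0.7, -0.1, -1.0]
width: 61.3
gripper_force: 33.9
```

```bash
python3 - <<'E'
from h import *
st()
E
```

```text
{'clock': 21.0, 'qpos': [-0.064, 0.844, 0.632, 1.778, -0.697, 0.756, -0.436], 'eef_pos': [567.403, -209.901, 59.674], 'tool_rot': [3.141, 0.0, 0.199], 'force': [-0.744, -0.08, -1.022], 'torque': [0.007, 0.002, -0.003], 'width': 61.263, 'gripper_force': 33.914}
```

Call:
{"api": "send_rows", "payload": {
  "series": [
    {"ax":0,"ay":0,"dx":0,"dy":0,"dz":0.1,"az":0,"hand":0.29},
    {"ax":0,"ay":0,"dx":0,"dy":0,"dz":0.2,"az":0,"hand":0.29},
    {"ax":0,"ay":0,"dx":0,"dy":0,"dz":0.28,"az":0,"hand":0.29},
    {"ax":0,"ay":0,"dx":0,"dy":0,"dz":0.28,"az":0,"hand":0.29},
    {"ax":0,"ay":0,"dx":0,"dy":0,"dz":0.28,"az":0,"hand":0.29}
  ]
}}

```text
clock: 21.5
eef_pos: [567.3, -209.7, 57.0]
tool_rot: [3.141, 0.0, 0.2]
force: [-2.0, -0.4, 1.1]
width: 61.4
gripper_force: 34.0
```

```bash
python3 - <<'E'
from h import *
st()
E
```

```text
{'clock': 21.5, 'qpos': [-0.062, 0.847, 0.628, 1.78, -0.7, 0.752, -0.433], 'eef_pos': [567.258, -209.719, 56.957], 'tool_rot': [3.141, 0.0, 0.2], 'force': [-1.994, -0.438, 1.116], 'torque': [-0.103, 0.256, 0.007], 'width': 61.371, 'gripper_force': 34.042}
```

Call:
{"api": "send_rows", "payload": {
  "series": [
    {"ax":0,"ay":0,"dx":0,"dy":0,"dz":0.06,"az":0,"hand":0.29},
    {"ax":0,"ay":0,"dx":0,"dy":0,"dz":0.06,"az":0,"hand":0.27},
    {"ax":0,"ay":0,"dx":0,"dy":0,"dz":0.06,"az":0,"hand":0.25},
    {"ax":0,"ay":0,"dx":0,"dy":0,"dz":0.06,"az":0,"hand":0.15},
    {"ax":0,"ay":0,"dx":0,"dy":0,"dz":0.06,"az":0,"hand":0.0},
    {"ax":0,"ay":0,"dx":0,"dy":0,"dz":0.06,"az":0,"hand":0.0},
    {"ax":0,"ay":0,"dx":0,"dy":0,"dz":0.06,"az":0,"hand":0.0}
  ]
}}

```text
clock: 22.2
eef_pos: [567.7, -209.3, 56.3]
tool_rot: [-3.142, -0.0, 0.2]
force: [0.6, 0.3, 0.2]
width: 85.6
gripper_force: 0.0
```

```bash
python3 - <<'E'
from h import *
st(); to(565,-205,200,0.2)
E
```

```text
{'clock': 22.2, 'qpos': [-0.062, 0.848, 0.627, 1.78, -0.701, 0.751, -0.433], 'eef_pos': [567.672, -209.328, 56.304], 'tool_rot': [-3.142, -0.0, 0.2], 'force': [0.551, 0.274, 0.173], 'torque': [-0.037, 0.032, 0.05], 'width': 85.623, 'gripper_force': 0.0}
d [ -0.17  -0.48 -14.37] a [-0. -0. -0.]
```

Call:
{"api": "send_rows", "payload": {
  "series": [
    {"ax":0,"ay":0,"dx":0,"dy":0,"dz":-1,"az":0,"hand":0},
    {"ax":0,"ay":0,"dx":0,"dy":0,"dz":-3,"az":0,"hand":0},
    {"ax":0,"ay":0,"dx":0,"dy":0,"dz":-6,"az":0,"hand":0},
    {"ax":0,"ay":0,"dx":0,"dy":0,"dz":-9,"az":0,"hand":0},
    {"ax":0,"ay":0,"dx":-2,"dy":1,"dz":-10,"az":0,"hand":0.5},
    {"ax":0,"ay":0,"dx":-5,"dy":2.3,"dz":-10,"az":0,"hand":1},
    {"ax":0,"ay":0,"dx":-8,"dy":3.6,"dz":-9,"az":0,"hand":1},
    {"ax":0,"ay":0,"dx":-9.5,"dy":4.3,"dz":-7.5,"az":0,"hand":1},
    {"ax":0,"ay":0,"dx":-9.9,"dy":4.5,"dz":-7,"az":0,"hand":1},
    {"ax":0,"ay":0,"dx":-9.9,"dy":4.5,"dz":-7,"az":0,"hand":1}
  ]
}}

```text
clock: 23.2
eef_pos: [478.4, -273.4, 126.0]
tool_rot: [-3.14, 0.001, 0.198]
force: [0.3, 0.0, 0.2]
width: -0.0
gripper_force: 0.0
```

```bash
cat >> h.py <<'E'
def seat(guess,z):
    for n in("top","scene"):
        I=get_image(n);np.savez("pics/seat_%s.npz"%n,mtx=I["mtx"],R=I["R"],t=I["t"],pixels=I["pixels"][:,:,::-1])
        u,v=pj(I,[guess[0],guess[1],z]).round().astype(int);p=I["pixels"][v-16:v+20,u-16:u+16]
        print(n,u,v);print(p.mean(2).astype(int)[::2] if n=="scene" else "")
E
python3 - <<'E'
from h import *
st(); to(480,-273,66,0.2); seat([563,-208],95)
E
```

```text
{'clock': 23.2, 'qpos': [0.036, 0.693, 0.693, 1.886, -0.613, 0.789, -0.308], 'eef_pos': [478.358, -273.426, 125.998], 'tool_rot': [-3.14, 0.001, 0.198], 'force': [0.278, 0.035, 0.173], 'torque': [0.03, -0.024, -0.008], 'width': -0.002, 'gripper_force': 0.0}
d [ 0.17 -0.    6.  ] a [-0.001  0.001 -0.002]
top 399 199

scene 292 178
[[144 144 144 144 144 144 144 144 143 144 143 144 144 143 144 144 143 144
  144 144 145 145 145 145 141 115 125 142 141 140 141 140]
 [152 153 152 149 146 145 145 144 145 145 146 145 145 144 144 143 143 143
  144 144 142 143 144 146 143 125 132 144 141 141 140 140]
 [ 40  39  34  87 110 108 107 107 107 108 104 102 103  96 134 155 153 153
  153 153 153 152 154 139 106 107 109 128 144 142 141 142]
 [ 53  55  54  54  51  51  52  52  53  52  53  54  53  52  49  46  45  44
   45  45  45  42  34  50  89 112 112 120 111 102 105 105]
 [ 55  55  54  53  54  53  55  55  55  55  55  53  55  56  54  54  56  54
   55  55  54  52  57 121  98  73 102 108  89  57  43  47]
 [ 56  53  55  54  55  54  53  55  52  53  52  52  52  48  48  48  48  46
   46  48  50  49  50  48  61
[... 926 characters left out ...]
3  98 162 255 255 255 255 255 255]
 [255 255 255 255 255 255 255 195 124 116 121 124 126 125 127 129 127 126
  123 119 119 118 117 108  98 246 255 255 255 255 255 255]
 [255 255 255 255 253 224 203 228 198 124 133 126 123 120 105 103 102 102
   99 112 140 148 182 217 174 183 219 247 255 255 255 255]
 [255 255 255 241 203 209 213 200 181 188 198 201 189 160 188 218 224 216
  234 233 213 184 152 170 207 216 213 205 250 255 255 255]
 [255 255 255 254 215 207 213 213 216 217 209 194 185 183 181 180 176 179
  185 186 205 219 218 217 216 215 210 192 254 255 255 255]
 [255 255 255 255 255 245 192 190 210 215 216 215 215 214 215 214 214 214
  214 214 213 214 215 214 177 178 250 255 255 255 255 255]]
```

```bash
python3 - <<'E'
from h import *
S=dict(np.load("pics/seat_scene.npz"));A=dict(np.load("pics/s6.npz"))
for I in(A,S):
    p=I["pixels"].astype(int);b=p[:,:,0]-np.maximum(p[:,:,1],p[:,:,2]);b=b[176:194,279:290]*(b[176:194,279:290]>8)
    yy,xx=np.mgrid[176:194,279:290];print("mark",(b*xx).sum()/b.sum(),(b*yy).sum()/b.sum(),b.sum())
    g=p.mean(2)
    print("rim right col v profile u=300",g[164:196,300].astype(int),"u=287",g[164:196,287].astype(int))
for z in(80,75,74):print(z,pj(S,[563,-208,z]))
to(480,-273,66,.2)
E
```

```text
mark 283.94464944649445 183.37638376383765 271
rim right col v profile u=300 [142 117 105 106  89  59  98  87  53  63 166 144  92  97 116 197 164 102
 115 114 112 108 104  77 169 232 209 167 195 215 213 213] u=287 [ 90 110  73  36  44  45  59  53  33 168 162 117 117 119 118 112 202 176
 112 121 122 122 121 126 104  47 177 235 231 176 186 214]
mark 282.67557251908397 184.3206106870229 262
rim right col v profile u=300 [143 119 106 106  89  60  98  89  61  55  39 138 220 199 139 179 198 144
 108 109 106 104  98  97  98 141 174 185 207 217 216 215] u=287 [145 153 102  39  54  54  53  55  52  40 178 168 116 118 120 119 113 156
 179 145 120 124 124 124 124 121 126 184 201 170 194 217]
80 [291.63431752 182.49880379]
75 [291.67279144 183.94551426]
74 [291.68047101 184.2342841 ]
d [-0.05  0.01  6.06] a [-0.    -0.001  0.001]
```

The mark and rim have dropped about 5 mm and no gap shows under the foot, so the cup is seated and centred. Lower over the key.

Call:
{"api": "send_rows", "payload": {
  "series": [
    {"ax":0,"ay":0,"dx":0,"dy":0,"dz":1.5,"az":0,"hand":1},
    {"ax":0,"ay":0,"dx":0,"dy":0,"dz":3,"az":0,"hand":1},
    {"ax":0,"ay":0,"dx":0,"dy":0,"dz":4.5,"az":0,"hand":1},
    {"ax":0,"ay":0,"dx":0,"dy":0,"dz":5.4,"az":0,"hand":1},
    {"ax":0,"ay":0,"dx":0,"dy":0,"dz":5.9,"az":0,"hand":1},
    {"ax":0,"ay":0,"dx":0,"dy":0,"dz":6.1,"az":0,"hand":1},
    {"ax":0,"ay":0,"dx":0,"dy":0,"dz":6.3,"az":0,"hand":1},
    {"ax":0,"ay":0,"dx":0,"dy":0,"dz":6.3,"az":0,"hand":1}
  ]
}}

```text
clock: 24.1
eef_pos: [479.5, -273.4, 63.5]
tool_rot: [3.141, -0.0, 0.2]
force: [-0.3, -0.5, 0.1]
width: 0.2
gripper_force: 0.0
```

```bash
python3 - <<'E'
from h import *
st()
E
```

```text
{'clock': 24.1, 'qpos': [0.091, 0.775, 0.604, 1.925, -0.702, 0.663, -0.234], 'eef_pos': [479.506, -273.361, 63.463], 'tool_rot': [3.141, -0.0, 0.2], 'force': [-0.318, -0.526, 0.104], 'torque': [-0.01, 0.024, -0.023], 'width': 0.163, 'gripper_force': 0.0}
```

Call:
{"api": "send_rows", "payload": {
  "series": [
    {"ax":0,"ay":0,"dx":0,"dy":0,"dz":0.15,"az":0,"hand":1},
    {"ax":0,"ay":0,"dx":0,"dy":0,"dz":0.3,"az":0,"hand":1},
    {"ax":0,"ay":0,"dx":0,"dy":0,"dz":0.4,"az":0,"hand":1}
  ]
}}

```text
clock: 24.4
eef_pos: [479.4, -273.2, 59.3]
tool_rot: [3.142, -0.0, 0.2]
force: [-0.4, -0.2, -0.0]
width: 0.2
gripper_force: 0.0
```

```bash
python3 - <<'E'
from h import *
st()
E
```

```text
{'clock': 24.4, 'qpos': [0.095, 0.781, 0.598, 1.927, -0.708, 0.655, -0.229], 'eef_pos': [479.416, -273.222, 59.3], 'tool_rot': [3.142, -0.0, 0.2], 'force': [-0.429, -0.226, -0.047], 'torque': [0.012, 0.008, -0.026], 'width': 0.174, 'gripper_force': 0.0}
```

Call:
{"api": "send_rows", "payload": {
  "series": [
    {"ax":0,"ay":0,"dx":0,"dy":0,"dz":0.15,"az":0,"hand":1},
    {"ax":0,"ay":0,"dx":0,"dy":0,"dz":0.3,"az":0,"hand":1},
    {"ax":0,"ay":0,"dx":0,"dy":0,"dz":0.3,"az":0,"hand":1}
  ]
}}

```text
clock: 24.7
eef_pos: [479.2, -273.1, 56.1]
tool_rot: [-3.141, 0.0, 0.2]
force: [0.1, -0.1, -0.4]
width: 0.0
gripper_force: 0.0
```

```bash
python3 - <<'E'
from h import *
st()
E
```

```text
{'clock': 24.7, 'qpos': [0.098, 0.785, 0.593, 1.929, -0.712, 0.649, -0.226], 'eef_pos': [479.195, -273.136, 56.063], 'tool_rot': [-3.141, 0.0, 0.2], 'force': [0.138, -0.093, -0.388], 'torque': [0.017, 0.015, -0.027], 'width': 0.018, 'gripper_force': 0.0}
```

Call:
{"api": "send_rows", "payload": {
  "series": [
    {"ax":0,"ay":0,"dx":0,"dy":0,"dz":0.15,"az":0,"hand":1},
    {"ax":0,"ay":0,"dx":0,"dy":0,"dz":0.3,"az":0,"hand":1},
    {"ax":0,"ay":0,"dx":0,"dy":0,"dz":0.3,"az":0,"hand":1}
  ]
}}

```text
clock: 25.0
eef_pos: [479.3, -273.1, 53.1]
tool_rot: [-3.141, 0.0, 0.2]
force: [-0.3, 0.4, 0.7]
width: -0.0
gripper_force: 0.0
```

```bash
python3 - <<'E'
from h import *
st()
E
```

```text
{'clock': 25.0, 'qpos': [0.101, 0.789, 0.588, 1.93, -0.717, 0.643, -0.222], 'eef_pos': [479.267, -273.129, 53.086], 'tool_rot': [-3.141, 0.0, 0.2], 'force': [-0.256, 0.36, 0.727], 'torque': [-0.021, -0.07, -0.04], 'width': -0.048, 'gripper_force': 0.0}
```

Call:
{"api": "send_rows", "payload": {
  "series": [
    {"ax":0,"ay":0,"dx":0,"dy":0,"dz":0.15,"az":0,"hand":1},
    {"ax":0,"ay":0,"dx":0,"dy":0,"dz":0.3,"az":0,"hand":1},
    {"ax":0,"ay":0,"dx":0,"dy":0,"dz":0.3,"az":0,"hand":1}
  ]
}}

```text
clock: 25.3
eef_pos: [479.2, -273.1, 50.1]
tool_rot: [-3.141, 0.0, 0.2]
force: [0.1, 0.1, -0.8]
width: -0.0
gripper_force: 0.0
```

```bash
python3 - <<'E'
from h import *
st()
E
```

```text
{'clock': 25.3, 'qpos': [0.103, 0.793, 0.584, 1.932, -0.721, 0.637, -0.218], 'eef_pos': [479.215, -273.11, 50.056], 'tool_rot': [-3.141, 0.0, 0.2], 'force': [0.084, 0.059, -0.835], 'torque': [-0.029, -0.015, 0.021], 'width': -0.037, 'gripper_force': 0.0}
```

```bash
python3 - <<'E'
from h import *
S=get_image("scene");A=dict(np.load("pics/seat_scene.npz"));A6=dict(np.load("pics/s6.npz"))
def blue(p):
    p=p.astype(int);b=(p[:,:,2]-np.maximum(p[:,:,0],p[:,:,1])>30);b[:,:308]=0;b[:,340:]=0;b[:165]=0;b[200:]=0
    yy,xx=np.nonzero(b);return len(xx),xx.min(),xx.max(),yy.min(),yy.max(),xx.mean().round(2),yy.mean().round(2)
for p in(A6["pixels"][:,:,::-1],A["pixels"][:,:,::-1],S["pixels"]):
    try: print(blue(p))
    except Exception as e: print(e)
pt=T["pixels"][:,:,::-1].astype(int);b=(pt[:,:,2]-np.maximum(pt[:,:,0],pt[:,:,1])>40);b[:,:405]=0;b[:,435:]=0;b[:215]=0;b[245:]=0
yy,xx=np.nonzero(b);print("top",len(xx),xx.min(),xx.max(),yy.min(),yy.max(),xx.mean(),yy.mean())
for z in(48,54,60):print(z,w(T,xx.mean(),yy.mean(),z).round(1),pj(S,w(T,xx.mean(),yy.mean(),z)).round(1))
print("tcp",pj(S,[479.2,-273.1,50]))
g=S["pixels"].mean(2).astype(int)
print(g[160:200,310:336])
E
```

```text
(37, np.int64(319), np.int64(325), np.int64(178), np.int64(183), np.float64(321.76), np.float64(180.38))
(36, np.int64(319), np.int64(325), np.int64(178), np.int64(183), np.float64(321.83), np.float64(180.44))
(36, np.int64(319), np.int64(325), np.int64(178), np.int64(183), np.float64(321.83), np.float64(180.44))
top 37 418 424 226 232 421.1621621621622 228.56756756756758
48 [ 482.3 -278.1   48. ] [321.5 184. ]
54 [ 481.5 -276.8   54. ] [321.7 182.5]
60 [ 480.7 -275.4   60. ] [321.9 181. ]
tcp [322.16337394 184.21498139]
[[140 140 139 ... 140 140 141]
 [139 140 139 ... 139 139 140]
 [140 139 138 ... 140 139 139]
 ...
 [254 254 254 ...  50  54  54]
 [254 254 254 ...  48  54  54]
 [254 254 254 ...  48  52  54]]
```

```bash
python3 - <<'E'
from h import *
S=get_image("scene");s=read_state();print(s["eef_pos"],s["clock"])
g=S["pixels"].mean(2).astype(int)
print("\n".join("%d "%v+"".join("%4d"%x for x in g[v,300:344:2]) for v in range(100,192,4)))
E
```

```text
[ 479.30096299 -273.22313262   50.23185229] 25.4
100  127 142 135 136 142  39  90  99 104 107 108 110 108 107 104 100 100  90 140 136 136 137
104  117 141 136 136 136 141  84  98 104 108 109 109 108 107 104 100 100  91 139 135 136 136
108  138 137 135 135 136 142  85  99 104 107 109 110 108 107 103 100 100  90 138 135 136 136
112  129 133 135 134 134 128  81  98 103 108 109 110 109 107 103 101  99  86 135 134 134 135
116  119 128 134 133 135 102 113 183 201 197 164 169 169 164 212 222 177 105 128 134 134 134
120  126 127 133 133 133 126  51  73  94  66  69  72  74  70  71  94  81  44 126 134 134 133
124  138 126 133 133 133  92  85  91  83  73  54  54  54  61  71  92 102  67 137 133 133 132
128  150 128 132 133 133  92  24  49  62  78  96  97  97  91  75  60  40   9 140 133 132 133
132  144 128 130 131 134  94  26  30  31  32  32  31  32  30  31  29  29  13 139 132 132 132
136  142 124 131 131 132  91  25  30  30  30  31  31  32  31  29  30  29  16 139 132 132 131
140  133 123 130 130 130 135  66  19  28  30  31  33  31  31  27  27  13 131 133 130 130 131
144  132 126 129 129 130 130
[... 387 characters left out ...]
4  13  46  36  12 138 141 140 140 141 141 140 140
164  141 132 140 139 138 139 139 139 140 122  35  47  37  31 147 139 139 139 140 138 138 138
168   89 111 109 102 105  99  93 149 147 152  76  37  35 132 140 142 109 233 231 229 230 233
172   60 101 255 188  44  53  53  54  54  47  92  38  38  94  53  49 229 254 255 255 255 255
176  217  33 120 255 252  35  52  53  53  47 102  75  76  88  54  36 255 255 253 251 250 250
180  197  58  45  52 217 238  45  49  43  42 144 154 137  53  49  51 159 215 221 219 241 241
184  105 255 255 255 255 255 255 255 122 210 192 194 197 194 252  37  98 104 120 129 134 145
188   96 255 255 254 254 254 254 255 225 195 163 146 182 212 235 165  50  53  53  55  54  54
```

```bash
python3 - <<'E'
from h import *
S=get_image("scene");A=dict(np.load("pics/seat_scene.npz"))
ga=A["pixels"].mean(2).astype(int);g=S["pixels"].mean(2).astype(int)
print("A hover z126 / now, cols 316..330")
for v in range(128,186,2): print(v,ga[v,316:331:2],g[v,316:331:2])
print(pj(S,[478.4,-273.4,126]),pj(S,[479.2,-273.1,50]),read_state()["eef_pos"])
E
```

```text
A hover z126 / now, cols 316..330
128 [ 90  41   0 238 185  13   8 140] [58 78 97 97 97 91 74 60]
130 [145  30   0 237 186  12 117 135] [30 27 27 27 26 25 28 28]
132 [142  20  42 179 149  46 112 135] [31 30 32 32 32 32 30 28]
134 [142  42  56 135 114  62 114 134] [31 31 31 32 32 31 30 30]
136 [140  11  20  49  38  17 109 134] [30 33 31 32 32 31 30 30]
138 [135 133  14  94  55   6 143 133] [31 32 32 33 32 31 30 28]
140 [132  91  14  22  16  10 140 132] [28 31 32 33 32 30 29 27]
142 [133  98  39  60  60  10 140 132] [117  16  31  32  31  28  92 113]
144 [132 141  52  21  31  97 136 132] [ 98  88  50  33  30  39  83 135]
146 [131 135  88  66  37 132 132 131] [ 91  59  34  26  33  48  40 135]
148 [131 134  85  37  38 130 131 130] [ 95  78  42 120  97  52  74 134]
150 [122 128  85  47  36 130 131 129] [ 85  26  12 209 140  22  13 135]
152 [150 164  83  59  36 130 145 161] [138  32   1 227 177  14 107 163]
154 [143 146  91  92  92 128 143 141] [151  19   1 227 176  15 120 141]
156 [143 143 145 146 145 144 142 142] [150  19  30 191 158  34 118 141]
158 [142 141 142 141 142 142 142 142] [149
[... 325 characters left out ...]
8 148 148 148 144 141 141 144] [147 151  76  37  36 133 141 141]
170 [ 46  46  44  41  86 105 105 103] [ 46  44  91  41  38 113 104 102]
172 [55 56 56 56 56 54 56 50] [54 48 92 38 37 94 54 50]
174 [54 55 56 56 56 57 57 45] [54 48 92 44 37 96 55 45]
176 [55 55 54 53 54 57 58 36] [ 54  48 101  75  77  84  55  37]
178 [ 54  48 136 143  95  51  53  44] [ 54  46 139 149 104  46  54  43]
180 [ 43  43 146 155 137  53  51  51] [ 42  41 145 153 137  52  51  51]
182 [180 180  43  53  40 200  98  44] [177 177  42  52  39 198  98  42]
184 [124 212 193 195 198 197 253  38] [123 210 191 194 197 194 252  38]
[322.61233648 162.40751236] [322.16337394 184.21498139] [ 479.33897015 -273.23211271   50.28969592]
```

Image code shows the visible fingertips about 24 mm above the reported TCP and still just over the key, which also explains the weak first grasps. Keep lowering with force checks.

Call:
{"api": "send_rows", "payload": {
  "series": [
    {"ax":0,"ay":0,"dx":0,"dy":0,"dz":0.15,"az":0,"hand":1},
    {"ax":0,"ay":0,"dx":0,"dy":0,"dz":0.3,"az":0,"hand":1},
    {"ax":0,"ay":0,"dx":0,"dy":0,"dz":0.45,"az":0,"hand":1},
    {"ax":0,"ay":0,"dx":0,"dy":0,"dz":0.45,"az":0,"hand":1}
  ]
}}

```text
clock: 25.85
eef_pos: [479.2, -273.1, 45.5]
tool_rot: [-3.141, 0.0, 0.2]
force: [-0.9, -0.6, -0.4]
width: 0.2
gripper_force: 0.0
```

```bash
python3 - <<'E'
from h import *
st()
E
```

```text
{'clock': 25.85, 'qpos': [0.108, 0.799, 0.577, 1.934, -0.728, 0.628, -0.213], 'eef_pos': [479.198, -273.088, 45.535], 'tool_rot': [-3.141, 0.0, 0.2], 'force': [-0.912, -0.588, -0.416], 'torque': [-0.022, -0.007, 0.059], 'width': 0.17, 'gripper_force': 0.0}
```

Call:
{"api": "send_rows", "payload": {
  "series": [
    {"ax":0,"ay":0,"dx":0,"dy":0,"dz":0.15,"az":0,"hand":1},
    {"ax":0,"ay":0,"dx":0,"dy":0,"dz":0.3,"az":0,"hand":1},
    {"ax":0,"ay":0,"dx":0,"dy":0,"dz":0.4,"az":0,"hand":1},
    {"ax":0,"ay":0,"dx":0,"dy":0,"dz":0.4,"az":0,"hand":1}
  ]
}}

```text
clock: 26.25
eef_pos: [479.3, -273.1, 41.6]
tool_rot: [-3.141, 0.0, 0.2]
force: [0.7, 0.2, 0.2]
width: -0.3
gripper_force: 0.0
```

```bash
python3 - <<'E'
from h import *
st()
E
```

```text
{'clock': 26.25, 'qpos': [0.112, 0.805, 0.57, 1.935, -0.733, 0.62, -0.208], 'eef_pos': [479.26, -273.13, 41.625], 'tool_rot': [-3.141, 0.0, 0.2], 'force': [0.669, 0.206, 0.178], 'torque': [0.023, 0.058, -0.01], 'width': -0.347, 'gripper_force': 0.0}
```

Call:
{"api": "send_rows", "payload": {
  "series": [
    {"ax":0,"ay":0,"dx":0,"dy":0,"dz":0.15,"az":0,"hand":1},
    {"ax":0,"ay":0,"dx":0,"dy":0,"dz":0.3,"az":0,"hand":1},
    {"ax":0,"ay":0,"dx":0,"dy":0,"dz":0.4,"az":0,"hand":1},
    {"ax":0,"ay":0,"dx":0,"dy":0,"dz":0.4,"az":0,"hand":1}
  ]
}}

```text
clock: 26.65
eef_pos: [479.5, -273.3, 37.9]
tool_rot: [3.141, -0.0, 0.2]
force: [0.4, 1.4, 4.1]
width: -0.2
gripper_force: 2.0
```

```bash
python3 - <<'E'
from h import *
st();S=get_image("scene");g=S["pixels"].mean(2).astype(int)
for v in range(170,190): print(v,g[v,314:332])
E
```

```text
{'clock': 26.65, 'qpos': [0.116, 0.81, 0.564, 1.936, -0.739, 0.613, -0.204], 'eef_pos': [479.465, -273.339, 37.932], 'tool_rot': [3.141, -0.0, 0.2], 'force': [0.413, 1.385, 4.124], 'torque': [0.116, 0.073, 0.029], 'width': -0.231, 'gripper_force': 1.997}
170 [ 47  46  46  48  38  19  18  25  24  24  34  25  20  87 108 104 101  94]
171 [53 52 53 51 57 90 74 30 22 21 39 86 79 48 47 46 43 52]
172 [ 54  54  53  52  63 113  94  35  34  33  41 100  91  51  54  54  46  32]
173 [ 53  54  55  51  61 110  90  38  48  41  39  90  85  52  56  55  50  31]
174 [ 54  54  54  51  60 108  91  36  38  32  50  96  84  52  55  54  46  26]
175 [ 53  54  53  52  59 109  92  34  43  37  59  99  83  51  55  53  39 174]
176 [ 54  53  55  52  61 109  86  26  38  31  59  97  82  52  54  50  36 228]
177 [ 54  54  53  50  60 110  83  18  45  39  57  97  82  51  53  52  37 169]
178 [ 53  53  53  50  59 109  81  20  46  35  53  96  81  49  53  52  44  74]
179 [ 53  52  52  46  57 105  79  29  35  31  65  98  78  48  52  53  48  34]
180 [ 48  47  43  37  74 129 120  93  94  94 103 113  80  42  49  51  51  37]
181 [ 36  35  80 166 148 105 133 151 159 153 115 138 136  75  40  48  50  38]
182 [127 122 177 225 174  80  76 100 108 102  65 142 195 170  97  45  42  38]
183 [255 209 179 213 214 136  46  39  39  39  78 175 225 203 234 178  38  38]
184 [255 231 123 154 209 204 190 192 192 187 196 208 193 160 252 210  38  41]
185 [255 227 110  72 125 162 181 186 188 184 170 140 105 108 240 200  50  44]
186 [255 254 160  68  48  75  91  97  98  96  75  50  38 114 248 212  64  42]
187 [255 255 205 164 109  66  57  57  57  55  51  87 152 189 242 229 120  40]
188 [255 255 224 209 194 185 162 144 146 170 182 187 212 216 235 245 164  37]
189 [255 255 224 214 223 229 220 213 212 223 228 225 221 215 225 255 220  34]
```

Key contact, 4.1 N. Press 3.2 mm more and hold 1 s.

Call:
{"api": "send_rows", "payload": {
  "series": [
    {"ax":0,"ay":0,"dx":0,"dy":0,"dz":0.16,"az":0,"hand":1},
    {"ax":0,"ay":0,"dx":0,"dy":0,"dz":0.32,"az":0,"hand":1},
    {"ax":0,"ay":0,"dx":0,"dy":0,"dz":0.32,"az":0,"hand":1}
  ]
}}

```text
clock: 27.0
eef_pos: [479.5, -273.3, 34.7]
tool_rot: [3.141, -0.0, 0.2]
force: [-1.3, 1.1, 6.6]
width: -0.2
gripper_force: 3.1
```

```bash
python3 - <<'E'
from h import *
st()
E
```

```text
{'clock': 27.0, 'qpos': [0.119, 0.814, 0.559, 1.937, -0.744, 0.606, -0.2], 'eef_pos': [479.477, -273.344, 34.698], 'tool_rot': [3.141, -0.0, 0.2], 'force': [-1.255, 1.07, 6.63], 'torque': [0.11, 0.177, -0.012], 'width': -0.225, 'gripper_force': 3.128}
```

Call:
{"api": "send_rows", "payload": {
  "series": [
    {"ax":0,"ay":0,"dx":0,"dy":0,"dz":0.03,"az":0,"hand":1},
    {"ax":0,"ay":0,"dx":0,"dy":0,"dz":0.03,"az":0,"hand":1},
    {"ax":0,"ay":0,"dx":0,"dy":0,"dz":0.03,"az":0,"hand":1},
    {"ax":0,"ay":0,"dx":0,"dy":0,"dz":0.03,"az":0,"hand":1},
    {"ax":0,"ay":0,"dx":0,"dy":0,"dz":0.03,"az":0,"hand":1},
    {"ax":0,"ay":0,"dx":0,"dy":0,"dz":0.03,"az":0,"hand":1},
    {"ax":0,"ay":0,"dx":0,"dy":0,"dz":0.03,"az":0,"hand":1},
    {"ax":0,"ay":0,"dx":0,"dy":0,"dz":0.03,"az":0,"hand":1},
    {"ax":0,"ay":0,"dx":0,"dy":0,"dz":0.03,"az":0,"hand":1}
  ]
}}

```text
clock: 27.9
eef_pos: [479.5, -273.3, 34.6]
tool_rot: [3.141, -0.0, 0.2]
force: [-0.8, 1.4, 6.9]
width: -0.2
gripper_force: 3.2
```

Call:
{"api": "send_rows", "payload": {
  "series": [
    {"ax":0,"ay":0,"dx":0,"dy":0,"dz":-0.3,"az":0,"hand":1},
    {"ax":0,"ay":0,"dx":0,"dy":0,"dz":-0.8,"az":0,"hand":1},
    {"ax":0,"ay":0,"dx":0,"dy":0,"dz":-2,"az":0,"hand":1},
    {"ax":0,"ay":0,"dx":0,"dy":0,"dz":-5,"az":0,"hand":1},
    {"ax":0,"ay":0,"dx":0,"dy":0,"dz":-9,"az":0,"hand":1},
    {"ax":0,"ay":0,"dx":0,"dy":0,"dz":-12,"az":0,"hand":0.5}
  ]
}}

```text
clock: 28.5
eef_pos: [479.3, -273.6, 156.5]
tool_rot: [3.141, -0.0, 0.199]
force: [0.5, -0.8, -0.0]
width: 13.4
gripper_force: 0.0
```

```bash
python3 - <<'E'
from h import *
st(); L=dict(np.load("pics/last_top.npz"));p=L["pixels"].astype(int)
g=p.sum(2); sub=(g[225:252,198:225]<130)&(p[225:252,198:225,1]<55)
yy,xx=np.nonzero(sub);u,v=xx.mean()+198,yy.mean()+225;print(len(xx),u,v,xx.min()+198,xx.max()+198,yy.min()+225,yy.max()+225)
o=w(L,u,v,62);print("oil",o); S=dict(np.load("pics/last_scene.npz"));print(pj(S,[o[0],o[1],0]),pj(S,[o[0],o[1],62]))
to(o[0],o[1],110,2.2)
E
```

```text
{'clock': 28.5, 'qpos': [0.009, 0.656, 0.734, 1.859, -0.574, 0.85, -0.339], 'eef_pos': [479.264, -273.608, 156.532], 'tool_rot': [3.141, -0.0, 0.199], 'force': [0.547, -0.84, -0.013], 'torque': [-0.013, -0.039, 0.024], 'width': 13.366, 'gripper_force': 0.0}
72 210.58333333333334 237.30555555555554 206 216 233 244
oil [471.37073146 336.92008922  62.        ]
[275.22845485 322.86033031] [274.10631202 302.04688683]
d [ 11.31 -60.01   4.6 ] a [ 1.000e-03  1.000e-03 -2.001e+00]
```

Tare held about 1 s at 6.9 N. Now to the bottle.

Call:
{"api": "send_rows", "payload": {
  "series": [
    {"ax":0,"ay":0,"dx":0.4,"dy":-2,"dz":0,"az":-0.05,"hand":0},
    {"ax":0,"ay":0,"dx":1.2,"dy":-6,"dz":0,"az":-0.15,"hand":0},
    {"ax":0,"ay":0,"dx":2,"dy":-10.8,"dz":0,"az":-0.25,"hand":0},
    {"ax":0,"ay":0,"dx":3,"dy":-15.6,"dz":0,"az":-0.35,"hand":0},
    {"ax":0,"ay":0,"dx":4,"dy":-20.4,"dz":0,"az":-0.45,"hand":0},
    {"ax":0,"ay":0,"dx":5,"dy":-25.2,"dz":0,"az":-0.55,"hand":0},
    {"ax":0,"ay":0,"dx":6,"dy":-30,"dz":0,"az":-0.65,"hand":0},
    {"ax":0,"ay":0,"dx":7,"dy":-34.8,"dz":0,"az":-0.75,"hand":0},
    {"ax":0,"ay":0,"dx":8,"dy":-39.6,"dz":0,"az":-0.85,"hand":0},
    {"ax":0,"ay":0,"dx":9,"dy":-44.4,"dz":0,"az":-0.95,"hand":0}
  ]
}}

```text
clock: 29.5
eef_pos: [479.0, 181.7, 154.9]
tool_rot: [3.141, -0.0, 1.154]
force: [0.4, -0.4, 0.5]
width: 85.0
gripper_force: 0.0
```

```bash
python3 - <<'E'
from h import *
st(); to(471.7,337.5,90,1.2)
E
```

```text
{'clock': 29.5, 'qpos': [-0.773, 0.553, 0.53, 1.961, -0.408, 0.733, -0.417], 'eef_pos': [479.027, 181.738, 154.859], 'tool_rot': [3.141, -0.0, 1.154], 'force': [0.375, -0.399, 0.546], 'torque': [-0.039, -0.078, -0.003], 'width': 85.038, 'gripper_force': 0.0}
d [13.94 -6.98  6.48] a [ 0.    -0.    -0.046]
```

Call:
{"api": "send_rows", "payload": {
  "series": [
    {"ax":0,"ay":0,"dx":3.5,"dy":-1.8,"dz":1,"az":-0.04,"hand":0},
    {"ax":0,"ay":0,"dx":7,"dy":-3.5,"dz":2,"az":-0.04,"hand":0},
    {"ax":0,"ay":0,"dx":10,"dy":-5,"dz":4,"az":-0.04,"hand":0},
    {"ax":0,"ay":0,"dx":12.3,"dy":-6.2,"dz":5,"az":-0.04,"hand":0},
    {"ax":0,"ay":0,"dx":13.5,"dy":-6.8,"dz":6,"az":-0.04,"hand":0},
    {"ax":0,"ay":0,"dx":13.9,"dy":-7,"dz":6.5,"az":-0.04,"hand":0},
    {"ax":0,"ay":0,"dx":13.9,"dy":-7,"dz":6.5,"az":-0.04,"hand":0},
    {"ax":0,"ay":0,"dx":13.9,"dy":-7,"dz":6.5,"az":-0.04,"hand":0},
    {"ax":0,"ay":0,"dx":13.9,"dy":-7,"dz":6.5,"az":-0.04,"hand":0},
    {"ax":0,"ay":0,"dx":13.9,"dy":-7,"dz":6.5,"az":-0.04,"hand":0}
  ]
}}

```text
clock: 30.5
eef_pos: [473.1, 334.3, 90.0]
tool_rot: [3.141, -0.001, 1.188]
force: [0.2, -0.4, -0.0]
width: 85.4
gripper_force: 0.0
```

```bash
python3 - <<'E'
from h import *
st(); to(471.7,337.5,5,1.2)
E
```

```text
{'clock': 30.5, 'qpos': [-0.956, 0.725, 0.471, 1.833, -0.486, 0.7, -0.592], 'eef_pos': [473.08, 334.295, 89.982], 'tool_rot': [3.141, -0.001, 1.188], 'force': [0.231, -0.397, -0.008], 'torque': [0.008, 0.008, -0.019], 'width': 85.421, 'gripper_force': 0.0}
d [ 0.24 -0.25  8.5 ] a [ 0.001 -0.001 -0.012]
```

Call:
{"api": "send_rows", "payload": {
  "series": [
    {"ax":0,"ay":0,"dx":0.2,"dy":-0.2,"dz":1.5,"az":0,"hand":0},
    {"ax":0,"ay":0,"dx":0.2,"dy":-0.2,"dz":3,"az":0,"hand":0},
    {"ax":0,"ay":0,"dx":0.2,"dy":-0.2,"dz":5,"az":0,"hand":0},
    {"ax":0,"ay":0,"dx":0.2,"dy":-0.2,"dz":7,"az":0,"hand":0},
    {"ax":0,"ay":0,"dx":0.2,"dy":-0.2,"dz":8.1,"az":0,"hand":0},
    {"ax":0,"ay":0,"dx":0.2,"dy":-0.2,"dz":8.5,"az":0,"hand":0.2},
    {"ax":0,"ay":0,"dx":0.2,"dy":-0.2,"dz":8.5,"az":0,"hand":0.45},
    {"ax":0,"ay":0,"dx":0.2,"dy":-0.2,"dz":8.5,"az":0,"hand":0.55},
    {"ax":0,"ay":0,"dx":0.2,"dy":-0.2,"dz":8.5,"az":0,"hand":0.6},
    {"ax":0,"ay":0,"dx":0.2,"dy":-0.2,"dz":8.5,"az":0,"hand":0.64}
  ]
}}

```text
clock: 31.5
eef_pos: [472.1, 338.2, 5.1]
tool_rot: [3.14, -0.002, 1.19]
force: [0.6, 0.5, 0.9]
width: 31.0
gripper_force: 5.7
```

Call:
{"api": "send_rows", "payload": {
  "series": [
    {"ax":0,"ay":0,"dx":0,"dy":0,"dz":0,"az":0,"hand":0.66},
    {"ax":0,"ay":0,"dx":0,"dy":0,"dz":0,"az":0,"hand":0.66},
    {"ax":0,"ay":0,"dx":0,"dy":0,"dz":0,"az":0,"hand":0.66}
  ]
}}

```text
clock: 31.8
eef_pos: [472.2, 338.2, 5.2]
tool_rot: [3.14, -0.002, 1.19]
force: [1.3, 0.3, 5.5]
width: 29.8
gripper_force: 32.3
```

```bash
python3 - <<'E'
from h import *
st()
E
```

```text
{'clock': 31.8, 'qpos': [-0.902, 0.847, 0.374, 1.864, -0.566, 0.535, -0.529], 'eef_pos': [472.231, 338.2, 5.184], 'tool_rot': [3.14, -0.002, 1.19], 'force': [1.303, 0.269, 5.513], 'torque': [-0.102, -0.104, -0.035], 'width': 29.809, 'gripper_force': 32.324}
```

Call:
{"api": "send_rows", "payload": {
  "series": [
    {"ax":0,"ay":0,"dx":0,"dy":0,"dz":-0.5,"az":0,"hand":0.66},
    {"ax":0,"ay":0,"dx":0,"dy":0,"dz":-2,"az":0,"hand":0.66},
    {"ax":0,"ay":0,"dx":0,"dy":0,"dz":-5,"az":0,"hand":0.66},
    {"ax":0,"ay":0,"dx":0,"dy":0,"dz":-8,"az":0,"hand":0.66},
    {"ax":0,"ay":0,"dx":0,"dy":0,"dz":-11,"az":0,"hand":0.66},
    {"ax":0,"ay":0,"dx":0,"dy":0,"dz":-13.5,"az":0,"hand":0.66},
    {"ax":0,"ay":0,"dx":0,"dy":0,"dz":-14.5,"az":0,"hand":0.66},
    {"ax":0,"ay":0,"dx":0,"dy":0,"dz":-14.5,"az":0,"hand":0.66}
  ]
}}

```text
clock: 32.6
eef_pos: [471.8, 338.5, 150.9]
tool_rot: [3.141, -0.003, 1.19]
force: [-0.4, 0.9, 0.3]
width: 30.0
gripper_force: 32.2
```

```bash
python3 - <<'E'
from h import *
st(); to(564.5,-209.5,148,1.19)
E
```

```text
{'clock': 32.6, 'qpos': [-1.002, 0.647, 0.532, 1.785, -0.431, 0.825, -0.642], 'eef_pos': [471.768, 338.485, 150.89], 'tool_rot': [3.141, -0.003, 1.19], 'force': [-0.368, 0.898, 0.253], 'torque': [-0.031, -0.025, -0.015], 'width': 29.951, 'gripper_force': 32.189}
d [-47.43  28.97   0.2 ] a [ 0.001 -0.003  0.   ]
```

Call:
{"api": "send_rows", "payload": {
  "series": [
    {"ax":0,"ay":0,"dx":-1.7,"dy":1,"dz":0,"az":0,"hand":0.66},
    {"ax":0,"ay":0,"dx":-4.5,"dy":2.7,"dz":0,"az":0,"hand":0.66},
    {"ax":0,"ay":0,"dx":-8,"dy":4.9,"dz":0,"az":0,"hand":0.66},
    {"ax":0,"ay":0,"dx":-12,"dy":7.3,"dz":0,"az":0,"hand":0.66},
    {"ax":0,"ay":0,"dx":-16,"dy":9.8,"dz":0,"az":0,"hand":0.66},
    {"ax":0,"ay":0,"dx":-20,"dy":12.2,"dz":0,"az":0,"hand":0.66},
    {"ax":0,"ay":0,"dx":-24,"dy":14.7,"dz":0,"az":0,"hand":0.66},
    {"ax":0,"ay":0,"dx":-28,"dy":17.1,"dz":0,"az":0,"hand":0.66},
    {"ax":0,"ay":0,"dx":-32,"dy":19.5,"dz":0,"az":0,"hand":0.66},
    {"ax":0,"ay":0,"dx":-35,"dy":21.4,"dz":0,"az":0,"hand":0.66}
  ]
}}

```text
clock: 33.6
eef_pos: [538.6, -69.8, 148.0]
tool_rot: [-3.139, 0.002, 1.187]
force: [1.2, 0.4, -0.6]
width: 29.5
gripper_force: 32.2
```

```bash
python3 - <<'E'
from h import *
st(); to(564.5,-209.5,140,1.19)
E
```

```text
{'clock': 33.6, 'qpos': [-0.238, 0.595, 0.483, 1.883, -0.386, 0.759, 0.075], 'eef_pos': [538.556, -69.846, 148.015], 'tool_rot': [-3.139, 0.002, 1.187], 'force': [1.195, 0.432, -0.587], 'torque': [0.07, -0.072, -0.006], 'width': 29.543, 'gripper_force': 32.183}
d [-11.98   7.63   0.81] a [-0.002  0.002 -0.003]
```

Call:
{"api": "send_rows", "payload": {
  "series": [
    {"ax":0,"ay":0,"dx":-3,"dy":1.9,"dz":0,"az":0,"hand":0.66},
    {"ax":0,"ay":0,"dx":-6,"dy":3.8,"dz":0,"az":0,"hand":0.66},
    {"ax":0,"ay":0,"dx":-9,"dy":5.7,"dz":0,"az":0,"hand":0.66},
    {"ax":0,"ay":0,"dx":-11,"dy":7,"dz":0,"az":0,"hand":0.66},
    {"ax":0,"ay":0,"dx":-12,"dy":7.6,"dz":0,"az":0,"hand":0.66},
    {"ax":0,"ay":0,"dx":-12,"dy":7.6,"dz":0.5,"az":0,"hand":0.66},
    {"ax":0,"ay":0,"dx":-12,"dy":7.6,"dz":0.8,"az":0,"hand":0.66},
    {"ax":0,"ay":0,"dx":-12,"dy":7.6,"dz":0.8,"az":0,"hand":0.66},
    {"ax":0,"ay":0,"dx":-12,"dy":7.6,"dz":0.8,"az":0,"hand":0.66},
    {"ax":0,"ay":0,"dx":-12,"dy":7.6,"dz":0.8,"az":0,"hand":0.66}
  ]
}}

```text
clock: 34.6
eef_pos: [565.9, -205.1, 141.4]
tool_rot: [-3.142, -0.0, 1.191]
force: [0.4, 0.4, 0.1]
width: 29.8
gripper_force: 32.2
```

```bash
python3 - <<'E'
from h import *
st(); to(564.5,-209.5,104,1.19)
S=get_image("scene");p=S["pixels"].astype(int);g=p.mean(2).astype(int)
for v in range(140,192,2): print(v,g[v,278:306])
x,y,z=read_state()["eef_pos"]
print("bottle base pred",pj(S,[x,y,z-5]),"mid",pj(S,[x,y,z+20]))
E
```

```text
{'clock': 34.6, 'qpos': [0.022, 0.675, 0.458, 1.729, -0.385, 0.828, 0.276], 'eef_pos': [565.921, -205.124, 141.383], 'tool_rot': [-3.142, -0.0, 1.191], 'force': [0.37, 0.359, 0.103], 'torque': [-0.006, 0.014, 0.011], 'width': 29.83, 'gripper_force': 32.181}
d [-0.46  0.03  3.74] a [-0.    -0.     0.001]
140 [ 13  22  29  31  28  37  59  57  19 110 143 141 130  75  19  28  36  36
  30  30  31  31  31  31  28  24  24  10]
142 [149  95  11  31  28  22  23  16 118 117 121 140 145  95  13  29  33  42
  54  51  36  29  31  27  45  48  20 113]
144 [137 146  91   9 209 189  57  30  19   1 113 143 142 128  75  22  30  36
  35  29  40  37  25  18   6  85 108 125]
146 [134 139 123  80  95  73  11  20  26  20  78  98  91 131 113  46  21  24
  29  30  25  11  80 124 136 136 132 131]
148 [135 144 159 108  94  81  17  20  28  34  34  33  31  15 115 143  90  30
  26  25  12 117 136 117 125 131 131 131]
150 [146 148 154  99  91  82  16  20  20  23  23  25  22  13  94 119  82  32
  27  36  18 131 183 156 127 137 144 146]
152 [146 147 153  97  87  83  25  16  15  15  14  17  13   7  95 120  84  43
  32
[... 1675 characters left out ...]
187 198 131  58  43  46  42]
182 [ 28  28  27  37  97 107 146 177 164 180 214 247 254 255 255 255 253 225
 168 171 175 134 109  92  84 120 138 138]
184 [255 255 255 255 149  68 113 118 119 120 121 117 116 114 114 117 117 118
 117 117 118 116 107 140 255 255 255 255]
186 [255 255 255 255 207  77 105 119 122 124 126 128 130 128 126 125 124 125
 121 120 116 113  99 163 255 255 255 255]
188 [255 255 255 255 255 195 125 117 120 125 125 125 128 129 128 127 123 119
 119 117 118 109  99 246 255 255 255 255]
190 [255 255 253 224 204 228 198 125 134 126 124 119 105 104 102 103  99 114
 140 149 183 219 174 184 220 248 255 255]
bottle base pred [290.05540408 166.09670597] mid [289.84377177 158.50381347]
```

Call:
{"api": "send_rows", "payload": {
  "series": [
    {"ax":0,"ay":0,"dx":-0.1,"dy":-0.2,"dz":0.3,"az":0,"hand":0.66},
    {"ax":0,"ay":0,"dx":-0.17,"dy":-0.4,"dz":1,"az":0,"hand":0.66},
    {"ax":0,"ay":0,"dx":-0.17,"dy":-0.4,"dz":1.6,"az":0,"hand":0.66},
    {"ax":0,"ay":0,"dx":-0.17,"dy":-0.4,"dz":2,"az":0,"hand":0.66},
    {"ax":0,"ay":0,"dx":-0.17,"dy":-0.4,"dz":2,"az":0,"hand":0.66},
    {"ax":0,"ay":0,"dx":-0.17,"dy":-0.4,"dz":2,"az":0,"hand":0.66},
    {"ax":0,"ay":0,"dx":-0.17,"dy":-0.4,"dz":2,"az":0,"hand":0.66}
  ]
}}

```text
clock: 35.35
eef_pos: [561.5, -206.5, 121.4]
tool_rot: [3.141, 0.0, 1.19]
force: [0.3, 0.1, -0.3]
width: 29.4
gripper_force: 32.2
```

```bash
python3 - <<'E'
from h import *
st(); to(560,-209,76,1.19)
S=get_image("scene");p=S["pixels"].astype(int);g=p.mean(2).astype(int)
for v in range(160,186,2): print(v,g[v,278:306])
x,y,z=read_state()["eef_pos"]
print("bottle base pred",pj(S,[x,y,z-5]))
E
```

```text
{'clock': 35.35, 'qpos': [0.034, 0.695, 0.443, 1.756, -0.4, 0.781, 0.294], 'eef_pos': [561.539, -206.509, 121.434], 'tool_rot': [3.141, 0.0, 1.19], 'force': [0.295, 0.127, -0.267], 'torque': [-0.026, -0.012, -0.006], 'width': 29.439, 'gripper_force': 32.181}
d [-0.29 -0.05  4.54] a [ 0.  0. -0.]
160 [145 144 144 145 147 152 137  77  26  45  46  41  39  32  34  44  97 117
  74  35  42  38  91 133 144 142 141 141]
162 [144 143 144 144 145 147 133 123  85  35  46  51  50  50  48  54 101 117
  70  10  27  95 137 119 126 143 141 141]
164 [151 149 146 146 145 145 147 154 107  24  21  24  28  29  28  21  62  90
  79 107 144 151 144 125 133 143 141 140]
166 [ 34  88 110 108 107 107 108 107 101  95  85  70  55  51  50  52  66  84
 135 158 156 140 106 108 108 129 143 142]
168 [ 54  53  52  52  54  51  51  47 105 135 143 153 155 152 151 148 143 134
  90  39  34  50  90 112 112 120 111 102]
170 [ 54  54  53  55  55  54  53  41 106 147 155 157 157 155 152 148 144 126
  85  48  56 121  99  73 102 107  88  57]
172 [ 53  55  55  54  55  55  54  52  33  39  68  96 109 108 105  99  63  15
  38  50  49  48  62  49 101 240 255 255]
174 [ 54  54  55  55  50  43  38 113 144 179 145  76  62  54  53  67 131 153
 157 182 141  61  39  39  35 165 255 255]
176 [ 56  53  51  42 111 180 198 148 109 117 122 128 132 133 133 132 129 127
 124 114 129 152 219 165  34  34 121 250]
178 [ 55  53  45 125 164 133 107 117 120 120 121 124 128 129 130 130 127 126
 124 123 117 102 139 204 154  39  38  82]
180 [ 55  54  46  72 173 192 139 107 112 112 112 111 111 112 104 106 115 115
 112 109 123 188 198 130  58  44  47  42]
182 [ 28  28  27  37  98 107 145 177 163 179 214 247 254 255 255 255 253 224
 169 170 174 134 108  91  83 120 137 138]
184 [255 255 255 255 149  68 113 117 119 120 120 117 116 114 115 116 117 118
 116 118 117 116 107 139 255 255 255 255]
bottle base pred [291.69576758 172.04849423]
```

Call:
{"api": "send_rows", "payload": {
  "series": [
    {"ax":0,"ay":0,"dx":-0.15,"dy":0,"dz":0.5,"az":0,"hand":0.66},
    {"ax":0,"ay":0,"dx":-0.15,"dy":0,"dz":1.2,"az":0,"hand":0.66},
    {"ax":0,"ay":0,"dx":-0.15,"dy":0,"dz":2,"az":0,"hand":0.66},
    {"ax":0,"ay":0,"dx":-0.15,"dy":0,"dz":2.8,"az":0,"hand":0.66},
    {"ax":0,"ay":0,"dx":-0.15,"dy":0,"dz":3.5,"az":0,"hand":0.66},
    {"ax":0,"ay":0,"dx":-0.15,"dy":0,"dz":4,"az":0,"hand":0.66},
    {"ax":0,"ay":0,"dx":-0.15,"dy":0,"dz":4.2,"az":0,"hand":0.66},
    {"ax":0,"ay":0,"dx":-0.15,"dy":0,"dz":4.3,"az":0,"hand":0.66},
    {"ax":0,"ay":0,"dx":-0.15,"dy":0,"dz":4.3,"az":0,"hand":0.66}
  ]
}}

```text
clock: 36.3
eef_pos: [560.9, -207.8, 78.3]
tool_rot: [3.141, 0.0, 1.19]
force: [-0.1, -0.3, -0.9]
width: 29.9
gripper_force: 32.2
```

```bash
python3 - <<'E'
from h import *
st()
E
```

```text
{'clock': 36.3, 'qpos': [0.059, 0.751, 0.406, 1.784, -0.434, 0.695, 0.325], 'eef_pos': [560.861, -207.832, 78.345], 'tool_rot': [3.141, 0.0, 1.19], 'force': [-0.103, -0.29, -0.937], 'torque': [0.041, 0.067, 0.02], 'width': 29.877, 'gripper_force': 32.181}
```

Call:
{"api": "send_rows", "payload": {
  "series": [
    {"ax":0,"ay":0,"dx":0,"dy":0,"dz":0.1,"az":0,"hand":0.66},
    {"ax":0,"ay":0,"dx":0,"dy":0,"dz":0.2,"az":0,"hand":0.66},
    {"ax":0,"ay":0,"dx":0,"dy":0,"dz":0.3,"az":0,"hand":0.66},
    {"ax":0,"ay":0,"dx":0,"dy":0,"dz":0.35,"az":0,"hand":0.66},
    {"ax":0,"ay":0,"dx":0,"dy":0,"dz":0.35,"az":0,"hand":0.66}
  ]
}}

```text
clock: 36.8
eef_pos: [560.8, -207.7, 74.8]
tool_rot: [3.142, -0.0, 1.19]
force: [-0.3, -0.5, 0.4]
width: 29.6
gripper_force: 32.2
```

```bash
python3 - <<'E'
from h import *
st()
E
```

```text
{'clock': 36.8, 'qpos': [0.061, 0.756, 0.403, 1.786, -0.437, 0.689, 0.327], 'eef_pos': [560.835, -207.737, 74.793], 'tool_rot': [3.142, -0.0, 1.19], 'force': [-0.347, -0.529, 0.446], 'torque': [-0.074, -0.036, -0.0], 'width': 29.56, 'gripper_force': 32.202}
```

Call:
{"api": "send_rows", "payload": {
  "series": [
    {"ax":0,"ay":0,"dx":0,"dy":0,"dz":0.1,"az":0,"hand":0.66},
    {"ax":0,"ay":0,"dx":0,"dy":0,"dz":0.1,"az":0,"hand":0.65},
    {"ax":0,"ay":0,"dx":0,"dy":0,"dz":0.1,"az":0,"hand":0.63},
    {"ax":0,"ay":0,"dx":0,"dy":0,"dz":0.1,"az":0,"hand":0.58},
    {"ax":0,"ay":0,"dx":0,"dy":0,"dz":0.1,"az":0,"hand":0.45},
    {"ax":0,"ay":0,"dx":0,"dy":0,"dz":0.1,"az":0,"hand":0.35},
    {"ax":0,"ay":0,"dx":0,"dy":0,"dz":0.1,"az":0,"hand":0.35}
  ]
}}

```text
clock: 37.5
eef_pos: [560.8, -207.7, 73.8]
tool_rot: [-3.141, -0.0, 1.19]
force: [-0.0, 1.0, 0.3]
width: 55.7
gripper_force: 0.0
```

Call:
{"api": "send_rows", "payload": {
  "series": [
    {"ax":0,"ay":0,"dx":0,"dy":0,"dz":-0.5,"az":0,"hand":0.35},
    {"ax":0,"ay":0,"dx":0,"dy":0,"dz":-2,"az":0,"hand":0.35},
    {"ax":0,"ay":0,"dx":0,"dy":0,"dz":-4,"az":0,"hand":0.35},
    {"ax":0,"ay":0,"dx":0,"dy":0,"dz":-7,"az":0,"hand":0.35},
    {"ax":0,"ay":0,"dx":0,"dy":0,"dz":-10,"az":0,"hand":0.35},
    {"ax":0,"ay":0,"dx":5,"dy":0,"dz":-12,"az":0,"hand":0.35},
    {"ax":0,"ay":0,"dx":10,"dy":0,"dz":-12,"az":0,"hand":0.35},
    {"ax":0,"ay":0,"dx":15,"dy":0,"dz":-12,"az":0,"hand":0.35},
    {"ax":0,"ay":0,"dx":18,"dy":0,"dz":-12,"az":0,"hand":0.35},
    {"ax":0,"ay":0,"dx":18,"dy":0,"dz":-12,"az":0,"hand":0.35}
  ]
}}

```text
clock: 38.5
eef_pos: [629.9, -32.5, 194.5]
tool_rot: [3.141, -0.005, 1.2]
force: [0.0, -0.4, -0.8]
width: 55.7
gripper_force: 0.0
```

```bash
python3 - <<'E'
from h import *
st()
T2=get_image("top");S=get_image("scene");g=S["pixels"].astype(int).mean(2).astype(int)
for v in range(150,194,2): print(v,g[v,278:306])
g=T2["pixels"].astype(int).mean(2).astype(int);u,v=pj(T2,[563,-208,100]).round().astype(int);print("top",u,v)
for r in range(v-16,v+16,2): print(r,g[r,u-16:u+16])
print(pj(S,[561,-208,132]),pj(S,[561,-208,70]),pj(T2,[563,-208,95]),pj(T2,[561,-208,132]))
E
```

```text
{'clock': 38.5, 'qpos': [-0.283, 0.655, 0.498, 1.596, -0.363, 0.982, -0.039], 'eef_pos': [629.918, -32.495, 194.472], 'tool_rot': [3.141, -0.005, 1.2], 'force': [0.007, -0.351, -0.755], 'torque': [0.004, -0.022, -0.006], 'width': 55.736, 'gripper_force': 0.0}
150 [146 147 146 144 144 143 144 141 140 143 144 147 150 152 155 157 168 169
 169 154 142 150 175 156 127 137 145 146]
152 [145 146 145 146 146 146 146 146 146 146 147 146 146 146 147 147 145 146
 146 147 146 142 188 188 150 141 142 143]
154 [145 145 145 146 145 145 146 145 145 146 146 146 146 146 147 147 146 146
 146 147 146 143 153 165 153 141 143 143]
156 [145 146 146 145 145 145 145 145 146 146 146 146 146 146 146 145 145 146
 146 145 146 145 145 162 154 140 142 142]
158 [144 145 144 144 145 145 145 145 146 145 145 145 146 146 146 145 145 145
 145 145 145 144 142 160 155 140 141 142]
160 [145 145 145 145 144 144 144 145 144 144 145 145 144 144 145 145 144 145
 145 145 145 145 143 140 141 142 142 141]
162 [145 145 144 145 144 144 144 144 145 144 145 144 144 144 145 145 145 145
 145 146 145 146 142 115 125 144 141 141]
164 [15
[... 3361 characters left out ...]
230 228 231 238  97 208 222 245 247 246 246 246]
207 [249 227 230 236 239 254 132  74  57 154 247 249 246 248 246 243 239 234
 228 228 230 226 232 190 248 171 215 250 246 246 246 246]
209 [247 249 236 230 241 242 250 212 130  82  68  32 208 244 238 237 232 232
 234 234 229 248 150 123 236 223 250 247 246 246 246 246]
211 [246 247 251 209 202 244 242 242 246 253 212 190 157  86  89  87  84  95
  93 178 220 243 234 223 232 249 246 246 246 246 246 246]
213 [246 246 246 247 250 245 160 234 245 241 242 242 244 246 246 245 243 242
 240 238 237 210 231 249 247 246 246 246 246 246 246 246]
[291.86661959 167.22216172] [292.33826338 185.44726399] [398.90432179 199.09427941] [401.26202428 197.19998309]
```

The image code shows the bottle upright in the seated cup, about 5 mm off its axis, with the key up. Settle, then hand in.

Call:
{"api": "send_rows", "payload": {
  "series": [
    {"ax":0,"ay":0,"dx":0,"dy":0,"dz":0,"az":0,"hand":0.35},
    {"ax":0,"ay":0,"dx":0,"dy":0,"dz":0,"az":0,"hand":0.35},
    {"ax":0,"ay":0,"dx":0,"dy":0,"dz":0,"az":0,"hand":0.35},
    {"ax":0,"ay":0,"dx":0,"dy":0,"dz":0,"az":0,"hand":0.35}
  ]
}}

```text
clock: 39.0
eef_pos: [627.5, -41.6, 193.9]
tool_rot: [3.142, 0.0, 1.188]
force: [0.2, -0.0, -0.2]
width: 55.6
gripper_force: 0.0
```

```bash
python3 -c "
from h import *
print(finish_job())"
```

```text
the job is handed in; nothing more can be done
None
```

I handed the job in at about 39 s, and no verdict came back: the cup is seated over the bar, the tare key was held about 1 s at 6.9 N and let up, and the amber bottle stands upright in the cup about 5 mm off its axis; two early grasps had pushed the cup about 50 mm along the bench before the third one held.

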